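Mix a sample tube and hold it to the code reader

ROBOT

A 6-joint arm with a two-finger parallel gripper is mounted at the origin on the work surface. World frame = base frame: x ahead of the robot, y to its left, z up, the work surface at z = 0. Lengths are in m, angles in degrees, forces in N, time in s.
With the tool pointing down it reaches from about 0.375 to 0.9 m from the base axis. Payload 3.1 kg.
Tool frame: the origin (TCP) lies on the centre line of the jaws, within the pads' length; the fingertips stand 11 mm ahead of it and the grasp point (between the pads) lies 8 mm behind it; z points along the fingers, y is the line along which they close (so a half turn about z gives the same grasp; the last joint's range is limited). The gripper opens to 87 mm and grips with 3 to 60 N. Pads are 19 mm wide; open, the fingers measure 117 mm over their backs; the gripper's body (75 mm by 190 mm) begins 51 mm behind the grasp point.
Start: joints at [58.986, 30.224, 82.088, -0, 67.689, -10.227], TCP at [0.222, 0.584, 0.206] pointing down, gripper open.
Joint ranges: [-176.69, 176.69], [-43.24, 126.21], [12.49, 139.97], [-82, 262], [0, 151.66], [-163.58, 163.58]. Speed limits (degrees/s): [159.86, 159.86, 180, 180, 180, 180].

INTERFACE

Orientations are given as a 3x3 rotation matrix whose columns are the frame's x, y, z axes.
In Python, from rig import * gives the robot as it stands.
- The arm moves only by the shell command python3 -m inch 'ROWS'. ROWS is JSON, a list of rows, each an object of numbers: "gripper": the opening in per cent of the stroke, from 0 (shut) to 100 (fully open); "dx", "dy", "dz": the shift along the tool's x, y, z in mm; "turn": the turn about the tool's z in rad. A call has 1 to 12 rows; each row is the pose to reach, as a shift and turn from the pose commanded when the call began, along the tool's axes at that moment; what a row does not reach only later rows make up. A row lasts 1/10 s, in which the tool goes at most 50 mm and 8.59 degrees, less where a joint would pass 70% of its speed; a pose out of reach is approached as far as the arm can. A call with a gripper value outside its range is refused whole. The fingers move at their own pace and stop on an object; the grip force is fixed at half the most. Time passes only in rows, so rows that repeat a pose let the fingers close. It gives the time, the measured TCP pose, the force and the opening at its end, in the units of the state.
- read_state(): the state, without advancing time (a new reading comes with each control period).
- capture(name): name is "scene" or "top"; returns the picture (400x640x3 uint8, red, green, blue); there is no depth.
- get_calibration(name): a dict with "camera_matrix" (3x3 intrinsics, pixels), "world_to_cam" (4x4, takes a point from world to camera coordinates). Camera axes: x right, y down, z forward; pixel columns grow to the right and rows downward; lengths in m; the calibration is good to about 2 mm. A picture is of the moment at which its call begins. get_calibration takes no time and is no camera call.
- hand_in(): hands the job in, once; it reports no verdict.
Trained networks look in the newest picture that a camera, given by its name, has taken for a name from the list of things; names that differ only in an ending like _2 or _b are one class to them, and where a whole thing is asked for, a point or a joint stands for the part that bears it (a point fixed in the world has none). Each returns a list of dicts, best first, with "score" (0 to 1); they miss things now and then, are a little off and sometimes report something else, mostly with a low value. They report only what shows in the picture. A call takes as long as a camera call. They do not tell look-alikes from the thing itself.
- recognise(camera, query): "extent" ([centre column, centre row, width, height] in pixels, round what is visible of it).
The state is a dict: "time_s": time; "joint_positions": joint angles; "qvel": joint speeds; "tau": joint torques, N m; "position": TCP position; "tcp_rot": TCP orientation; "force": force on the tool from outside, world axes, zero at the start; "moment": the same for the moment, N m; "opening": opening from 0.0 (shut) to 1.0 (fully open).
Only numpy, scipy, OpenCV 4.12 (cv2) and the standard library are available. Lean on these libraries where they do the work, as an engineer would, in place of code of your own. Each camera call takes 0.05 s, during which the arm holds its last target. There are 200 camera calls.

TASK

Take the one thick sample tube off the stopped roller mixer and mix it by turning it end over end in the air: cap steeply down for a moment, then cap steeply up. Then carry it over the things between and hold it over the code reader to be read: level, lengthwise along the long window in the reader's top, its middle over the middle of the window, with about 1.5 cm of air between tube and glass and never touching the reader. Finish while still holding it there, quite still; do not put it down or let go, and leave everything else where it is.

Things in the scene. Friction and masses are not known exactly. Their poses are not given: they have to be found in the camera images.
- sample: the thick sample tube: closed, round, rigid, 25 mm diameter, 93 mm long, white, paper label with ring-shaped bars right round it, grey ribbed cap (last 16 mm). 0.024 to 0.05 kg. Origin: its middle, on its axis, which is its centre of mass; x runs along the tube towards the cap. Lies level along the mixer's x in a valley between two rollers, its axis 100 mm above the bench, cap to the mixer's +x
- window (a point): centre of the code reader's window, on the glass, 60.5 mm above the bench, the reader's highest part. The glass is 80 mm long (along the reader's x) and 30 mm wide; its z axis points straight up
- reader: desktop code reader, fixed: black box 110 mm (x) by 84 mm (y), 54 mm high, on top a grey raised head 100 x 50 mm with the long window, centred 10 mm off the box's centre towards its +y; x is the long way of box and window. Stands across the rack from the mixer (either may be left or right). A thin cable lies on the bench at its +y side. Origin: centre of its underside, z up
- mixer: roller mixer, fixed, off: white box 350 mm (x) by 190 mm (y), 62 mm high, five rubber rollers along x that do not turn: 24 mm diameter, 28 mm apart, axes 80 mm and tops 92 mm above the bench, the middle one at y = 0; 298 mm long between two white end blocks, 94 mm high. Tubes lie in the valleys at y = -42, -14, +42 mm. Origin: centre of its underside, z up, x away from the robot
- thin0: bystander: thin closed sample tube, 13 mm diameter, 75 mm long, lying on the mixer. Origin: its middle; x to its cap
- thin1: bystander: another like thin0, lying in another valley of the mixer
- rack: bystander and obstacle between mixer and reader: loose white tube rack 156 mm (x) by 58 mm (y), 57 mm high, with four capped tubes whose tops are 87 mm above the bench. Origin: centre of its underside
- tube0: bystander: thin capped tube standing in the rack, 13 mm diameter, cap 16 mm, 79 mm long. Origin: centre of its lower end
- tube1: bystander: thin capped tube standing in the rack, 13 mm diameter, cap 16 mm, 79 mm long. Origin: centre of its lower end
- tube2: bystander: thin capped tube standing in the rack, 13 mm diameter, cap 16 mm, 79 mm long. Origin: centre of its lower end
- tube3: bystander: thin capped tube standing in the rack, 13 mm diameter, cap 16 mm, 79 mm long. Origin: centre of its lower end
- bottle: bystander and obstacle: amber lab bottle with a white cap, 42 mm diameter, 115 mm tall, standing between the robot and the rack. Origin: centre of its base
- pot: bystander: clear specimen pot with white lid, 42 mm diameter, 68 mm tall, beyond the rack. Origin: centre of its base
- slidebox: bystander: grey slide box 92 x 36 mm, 90 mm high, at the far right (-y). Origin: centre of its underside
- beaker: bystander: empty plastic beaker, 68 mm diameter, 90 mm tall, at the far left (+y). Origin: centre of its base
- counter: bystander: steel hand tally counter, 85 x 60 x 30 mm (40 mm with its push pin), lying at the far right (-y). Origin: centre of its underside
Not all that is in view belongs to the job. There is more than one size of the reader; the job needs the smaller.

How it is judged:
By the outcome, as a careful person would: the job done as asked, in the order asked, and still so for the second after the job is handed in, while the arm keeps its last pose, push and grip.
It also fails if it takes over 54 s, if anything falls off the work surface, if the arm or the gripper's body presses on something with over 40 N, if the wrist force passes 120 N, or if a joint passes its speed limit or range.

## Working session

There is one attempt and no reset: what is moved stays moved. The work goes in short steps, Python scripts to look and compute and a shell command to move; the robot and the scene stay as the last step left them, time stands still between calls to the robot, and variables do not carry over. Pictures are saved under pics/ and viewed, on a budget of 10 in all, crops included, one or two more only if the job needs it, and the job is handed in when it is done.

```bash
ls -la; mkdir -p pics; python3 -m inch --help 2>&1 | head -40
python3 - <<'E'
from rig import *
import cv2
s=read_state()
for k,v in s.items(): print(k,v)
for n in("scene","top"):
    im=capture(n); cv2.imwrite(f"pics/{n}0.png",im[:,:,::-1]); print(n,get_calibration(n))
    for q in("sample","reader","mixer","thin0","rack","bottle","pot","slidebox","beaker","counter","window"):
        try: print(n,q,[(round(d["score"],2),[round(x) for x in d["extent"]]) for d in recognise(n,q)][:4])
        except Exception as e: print(q,e)
E
```

```text
total 12
drwxr-xr-x  3 agent agent 4096 Dec  4 04:40 .
drwxr-xr-x 23 root  root  4096 Dec  4 04:40 ..
drwxr-xr-x  2 agent agent 4096 Dec  4 04:40 pics
invalid input: not JSON, or not a number
time_s 0.0
joint_positions [ 5.89872598e+01  3.02782237e+01  8.21565156e+01 -1.00974118e-03
  6.76859182e+01 -1.02286708e+01]
qvel [-0.07759103  0.05962846 -0.03041065  0.00276997 -0.03180733 -0.14183612]
tau [-1.24195358e-04 -4.40038705e+01 -1.76592994e+01  6.32497994e-02
  5.81365207e-02 -1.57178665e-04]
position [0.22137749 0.58367665 0.20527888]
tcp_rot [[-9.34926563e-01  3.54839645e-01 -1.07103167e-03]
 [ 3.54841081e-01  9.34924874e-01 -1.81324202e-03]
 [ 3.57923994e-04 -2.07529417e-03 -9.99997783e-01]]
force [0.53859186 0.04783544 0.70396455]
moment [-0.01518456  0.03175292  0.00527667]
opening 0.9988250026797613
scene {'camera_matrix': array([[411.40240087,   0.        , 315.51818592],
       [  0.        , 411.40240087, 201.13257285],
       [  0.        ,   0.        ,   1.        ]]), 'world_to_cam': array([[-0.02757934,  0.99954929, -0.01185711,  0.01620413],
       [ 0.61088146,  0.0
[... 1160 characters left out ...]
951223e-01],
       [ 1.28299887e-01,  1.29974862e-02, -9.91650243e-01,
         1.30439549e+00],
       [ 0.00000000e+00,  0.00000000e+00,  0.00000000e+00,
         1.00000000e+00]])}
top sample [(0.58, [388, 211, 12, 35])]
top reader [(0.98, [234, 204, 39, 39]), (0.6, [234, 278, 56, 53])]
top mixer [(0.96, [400, 186, 84, 121])]
top thin0 [(0.62, [398, 152, 8, 24]), (0.4, [417, 211, 5, 21])]
top rack [(0.81, [318, 185, 22, 57])]
top bottle [(0.69, [324, 228, 16, 11])]
top pot [(0.59, [312, 136, 15, 18])]
top slidebox [(0.79, [471, 199, 22, 33])]
top beaker [(0.8, [160, 216, 28, 18])]
top counter [(0.79, [485, 239, 18, 26])]
top window [(0.92, [229, 278, 60, 49]), (0.58, [230, 205, 44, 41])]
```

```bash
python3 -c "
import cv2,numpy as np
a=cv2.imread('pics/scene0.png');b=cv2.imread('pics/top0.png')
" ; ls pics
```

```text
scene0.png
top0.png
```

```bash
python3 -c "
import cv2
b=cv2.imread('pics/top0.png')[110:310,140:500]
cv2.imwrite('pics/topc.png',cv2.resize(b,None,fx=2.2,fy=2.2,interpolation=cv2.INTER_CUBIC))
b=cv2.imread('pics/scene0.png')[130:300,150:490]
cv2.imwrite('pics/scenec.png',cv2.resize(b,None,fx=2.3,fy=2.3,interpolation=cv2.INTER_CUBIC))
"; python3 -m inch '[{"roll":0.1}]'; python3 -c "
import rig,inspect;print([n for n in dir(rig) if not n.startswith('__')])"
```

```text
['PlanningError', 'capture', 'get_calibration', 'hand_in', 'read_state', 'recognise']invalid input
```

View pics/topc.png

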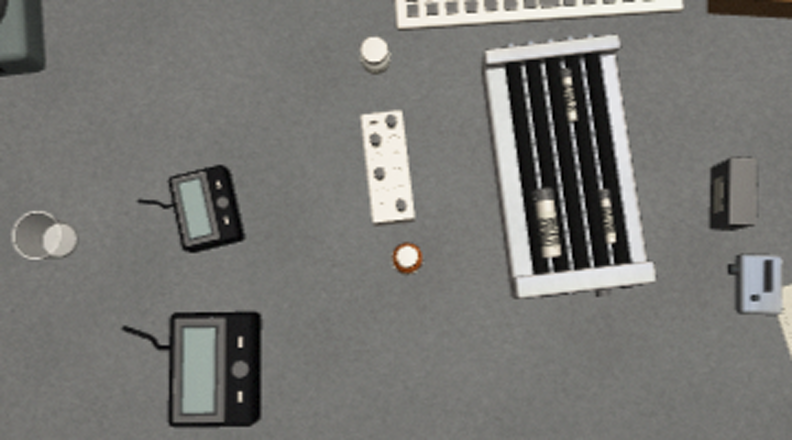

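View pics/scenec.png

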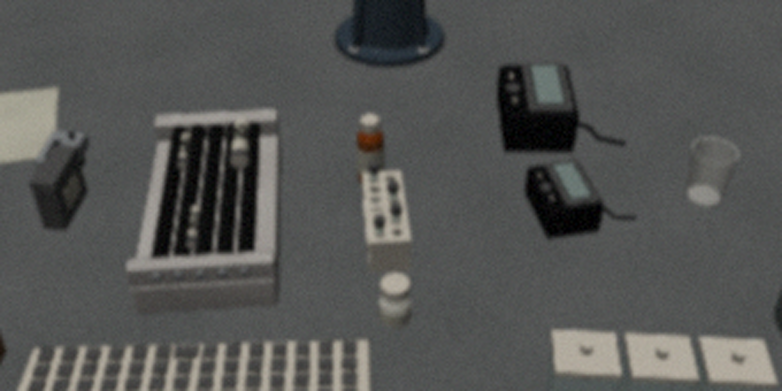

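Top view: the sample (thick tube with the grey cap at its far end) lies at about (388,212). Two thin tubes lie near (399,153) and (417,208). The small reader is at about (233,204), and the big one at (234,278) is a decoy. The rack is at (318,185), with the bottle at (324,228).

The rows only turn about tool z, so before grasping I'll test in free air what an out-of-reach pose does to the tool's tilt.

```bash
cat > st.py <<'E'
from rig import *
import numpy as np
np.set_printoptions(precision=4,suppress=True)
s=read_state(); print(s["time_s"],s["joint_positions"],s["position"],"\n",s["tcp_rot"],s["force"],s["opening"])
E
python3 -m inch '[{"dy":50},{"dy":100},{"dy":150},{"dy":200},{"dy":250},{"dy":300},{"dy":350},{"dy":400},{"dy":400},{"dy":400}]'; python3 st.py
```

```text
1.2 [ 58.9876  30.2231  82.0886  -0.0011  67.6933 -10.2257] [0.2217 0.5843 0.2062] 
 [[-0.9349  0.3549 -0.    ]
 [ 0.3549  0.9349 -0.0001]
 [-0.     -0.0001 -1.    ]] [-0.7224 -0.3276  0.1869] 1.0028935641779761invalid input
```

```bash
cat > loc.py <<'E'
from rig import *
import numpy as np
def back(cam,u,v,z):
    c=get_calibration(cam);K=c["camera_matrix"];T=c["world_to_cam"]
    d=T[:3,:3].T@np.linalg.solve(K,[u,v,1.]);o=-T[:3,:3].T@T[:3,3]
    return o+d*(z-o[2])/d[2]
E
python3 - <<'E'
from loc import *
import cv2
np.set_printoptions(precision=4,suppress=True)
for n,u,v,z in [("top",388,212,.1),("top",388,196.5,.1),("top",388.5,227,.1),("scene",254,191,.1),("scene",254,186,.1),("top",229.5,205,.0605),("top",399,153,.1),("top",417,208,.1),("top",318,185,.057),("top",324,228,.115),("top",312,136,.068),("top",384,172,.1),]:
    print(n,u,v,back(n,u,v,z))
a=cv2.imread('pics/top0.png')
h=np.hstack([cv2.resize(a[180:235,365:415],None,fx=8,fy=8,interpolation=3),cv2.resize(a[180:235,208:258],None,fx=8,fy=8,interpolation=3)])
for i in range(0,100,10):
    x=i*8; cv2.putText(h,str((365 if i<50 else 158)+i),(x,10),0,.35,(0,255,255)); cv2.line(h,(x,12),(x,18),(0,255,255))
for j in range(0,55,5): cv2.putText(h,str(180+j),(0,j*8+4),0,.35,(0,255,0))
cv2.imwrite('pics/crop1.png',h)
E
```

```text
top 388 212 [ 0.4785 -0.2109  0.1   ]
top 388 196.5 [ 0.5252 -0.2125  0.1   ]
top 388.5 227 [ 0.4336 -0.2109  0.1   ]
scene 254 191 [ 0.4799 -0.2126  0.1   ]
scene 254 186 [ 0.4505 -0.2169  0.1   ]
top 229.5 205 [0.5109 0.2738 0.0605]
top 399 153 [ 0.6581 -0.2504  0.1   ]
top 417 208 [ 0.4892 -0.2979  0.1   ]
top 318 185 [ 0.5701 -0.0019  0.057 ]
top 324 228 [ 0.4325 -0.019   0.115 ]
top 312 136 [0.7246 0.0149 0.068 ]
top 384 172 [ 0.6001 -0.2029  0.1   ]
```

View pics/crop1.png

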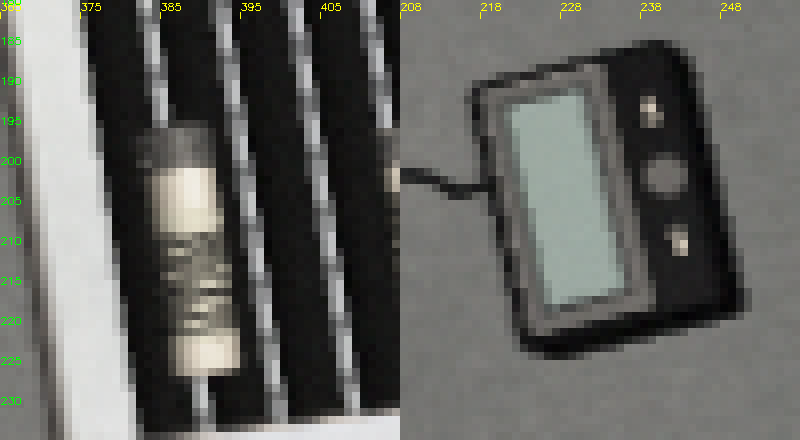

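The close crop confirms the choice. The thick tube has ring bars and its grey cap at the far end, (387,196) to (390.5,227). The small reader's window corners are at about (221,193), (231.5,191), (236,215.5) and (225.5,218). The rows probably need every key, so I'll try again.

```bash
python3 -m inch '[{"gripper":100,"dx":0,"dy":50,"dz":0,"turn":0},{"gripper":100,"dx":0,"dy":100,"dz":0,"turn":0},{"gripper":100,"dx":0,"dy":150,"dz":0,"turn":0},{"gripper":100,"dx":0,"dy":200,"dz":0,"turn":0},{"gripper":100,"dx":0,"dy":250,"dz":0,"turn":0},{"gripper":100,"dx":0,"dy":300,"dz":0,"turn":0},{"gripper":100,"dx":0,"dy":350,"dz":0,"turn":0},{"gripper":100,"dx":0,"dy":400,"dz":0,"turn":0},{"gripper":100,"dx":0,"dy":400,"dz":0,"turn":0},{"gripper":100,"dx":0,"dy":400,"dz":0,"turn":0}]'; python3 st.py
```

```text
time_s: 2.2
position: [0.3396, 0.8942, 0.1907]
tcp_rot: [[-0.935, 0.355, 0.016], [0.355, 0.934, 0.04], [-0.0, 0.043, -0.999]]
force: [0.1, -0.3, 1.4]
opening: 1.003
2.2 [ 62.451   64.0208  12.488    0.2712 101.046   -6.7018] [0.3396 0.8942 0.1907] 
 [[-0.9349  0.3546  0.0156]
 [ 0.3549  0.934   0.04  ]
 [-0.0004  0.0429 -0.9991]] [ 0.0853 -0.3037  1.438 ] 1.0026828058055
```

Run:
```python
from loc import *
np.set_printoptions(precision=4,suppress=True)
W=np.array([back("top",*p,.0605) for p in [(221.2,193.2),(231.6,191),(236.3,215.6),(225.8,218)]]);print(W,W.mean(0),(W[0]+W[1]-W[2]-W[3])/2,W[1]-W[0])
for p in [(387,195.5),(390.6,227),(388,202),(385,185),(395,230)]: print(back("top",*p,.1))
# mixer end block edges z=.094
for p in [(365,141),(421,133),(377,238),(437,229)]: print(back("top",*p,.094))
```

```text
[[0.5483 0.3004 0.0605]
 [0.5547 0.2679 0.0605]
 [0.4776 0.2522 0.0605]
 [0.4706 0.2847 0.0605]] [0.5128 0.2763 0.0605] [0.0774 0.0156 0.    ] [ 0.0064 -0.0324  0.    ]
[ 0.5282 -0.2096  0.1   ]
[ 0.4336 -0.2172  0.1   ]
[ 0.5085 -0.212   0.1   ]
[ 0.5602 -0.2047  0.1   ]
[ 0.4245 -0.2299  0.1   ]
[ 0.6989 -0.1487  0.094 ]
[ 0.7212 -0.3212  0.094 ]
[ 0.4017 -0.1765  0.094 ]
[ 0.426 -0.356  0.094]
```

```bash
python3 -m inch '[{"gripper":100,"dx":0,"dy":50,"dz":0,"turn":0},{"gripper":100,"dx":0,"dy":100,"dz":0,"turn":0},{"gripper":100,"dx":0,"dy":150,"dz":0,"turn":0},{"gripper":100,"dx":0,"dy":200,"dz":0,"turn":0},{"gripper":100,"dx":0,"dy":250,"dz":0,"turn":0}]'; python3 st.py
```

```text
time_s: 2.7
position: [0.3462, 0.9118, 0.1644]
tcp_rot: [[-0.935, 0.354, 0.029], [0.355, 0.932, 0.076], [-0.0, 0.082, -0.997]]
force: [-0.3, -0.0, -1.0]
opening: 0.996
2.7 [62.4963 65.6744 12.4896  0.5384 97.1848 -6.6266] [0.3462 0.9118 0.1644] 
 [[-0.9349  0.3537  0.0292]
 [ 0.3549  0.9318  0.0762]
 [-0.0002  0.0816 -0.9967]] [-0.283  -0.0019 -0.9997] 0.996464609831862
```

The tilt accumulates from call to call, because each call is measured from the tilted pose. So pushing in short calls against the reach limit tilts the wrist. I'll measure the rate with single-row calls.

```bash
cat > lg.py <<'E'
from rig import *
import json,numpy as np
s=read_state(); R=np.array(s["tcp_rot"])
open("log.jsonl","a").write(json.dumps([s["time_s"],list(map(float,s["joint_positions"])),list(map(float,s["position"])),R.tolist()])+"\n")
print(round(s["time_s"],2),np.round(s["joint_positions"],2),np.round(s["position"],4),"tilt",round(float(np.degrees(np.arccos(-R[2,2]))),2))
E
python3 -m inch '[{"gripper":100,"dx":0,"dy":50,"dz":0,"turn":0}]' >/dev/null; python3 lg.py
python3 -m inch '[{"gripper":100,"dx":0,"dy":50,"dz":0,"turn":0}]'>/dev/null; python3 lg.py
python3 -m inch '[{"gripper":100,"dx":0,"dy":50,"dz":0,"turn":0}]'>/dev/null; python3 lg.py
python3 -m inch '[{"gripper":100,"dx":0,"dy":600,"dz":0,"turn":0}]'>/dev/null; python3 lg.py
```

```text
2.8 [62.51 66.02 12.49  0.75 95.01 -6.6 ] [0.3503 0.9226 0.1597] tilt 6.52
2.9 [62.51 66.3  12.49  0.97 92.89 -6.58] [0.3543 0.9332 0.1564] tilt 8.37
3.0 [62.52 66.47 12.49  1.18 90.89 -6.57] [0.3581 0.9433 0.1553] tilt 10.22
3.1 [62.52 66.55 12.49  1.4  88.97 -6.57] [0.3618 0.9531 0.1561] tilt 12.07
```

```bash
cat > kin.py <<'E'
import numpy as np, json
from scipy.spatial.transform import Rotation as Ro
from scipy.optimize import least_squares
LO=np.array([-176.69,-43.24,12.49,-82,0,-163.58]);HI=np.array([176.69,126.21,139.97,262,151.66,163.58])
def fk(q,P):
    a1,d,d1,L2,L3,e,Lt,c=P; q=np.asarray(q)
    z=Ro.from_euler
    A=z('z',q[0],degrees=True);f=A*z('y',q[1]+q[2],degrees=True)
    R=f*z('z',q[3],degrees=True)*z('y',q[4],degrees=True)*z('z',q[5]+c,degrees=True)
    p=A.apply([a1,d,d1])+(A*z('y',q[1],degrees=True)).apply([0,0,L2])+f.apply([e,0,L3])+R.apply([0,0,Lt])
    return p,R
D=[([58.986,30.224,82.088,0,67.689,-10.227],[.2217,.5843,.2062],[[-.9349,.3549,0],[.3549,.9349,0],[0,0,-1]]),
([62.451,64.0208,12.488,.2712,101.046,-6.7018],[.3396,.8942,.1907],[[-.9349,.3546,.0156],[.3549,.934,.04],[0,.0429,-.9991]]),
([62.4963,65.6744,12.4896,.5384,97.1848,-6.6266],[.3462,.9118,.1644],[[-.9349,.3537,.0292],[.3549,.9318,.0762],[0,.0816,-.9967]])]
for l in open("log.jsonl"):
    t,q,p,R=json.loads(l); D.append((q,p,R))
def res(P):
    o=[]
    for q,p,R in D:
        a,b=fk(q,P); o+=list(a-np.array(p))+list(.1*(b.inv()*Ro.from_matrix(R)).as_rotvec())
    return np.array(o)
def fit():
    best=None
    for c in(0,90,180,-90):
        s=least_squares(res,[.05,.1,.35,.4,.4,0.02,.25,c])
        if best is None or s.cost<best.cost: best=s
    return best
if __name__=="__main__":
    s=fit(); print(np.round(s.x,4),abs(s.fun).max()); np.save("P.npy",s.x)
E
python3 kin.py
```

```text
[ 1.100000e-03  1.110000e-01  2.753000e-01  5.872000e-01  3.912000e-01
  1.148000e-01  3.218000e-01 -2.700001e+02] 4.053201737053147e-05
```

```bash
cat > sim.py <<'E'
from kin import *
P=np.load("P.npy")
def step(q,d,turn=0,w=.3,scale=1):
    p,R=fk(q,P); t=p+R.apply(np.array(d)/1000); Rt=R*Ro.from_euler('z',turn)
    def f(x):
        a,b=fk(x,P); return np.r_[a-t,w*(b.inv()*Rt).as_rotvec()]
    s=least_squares(f,np.clip(q,LO+1e-3,HI-1e-3),bounds=(LO,HI),x_scale=[10]*6)
    return s.x
def tilt(q):
    R=fk(q,P)[1].as_matrix(); return np.degrees(np.arctan2(np.hypot(R[0,2],R[1,2]),-R[2,2]))
if __name__=="__main__":
    np.set_printoptions(precision=2,suppress=True)
    q0=D[-3][0]
    for w in(.1,.2,.3,.5,1):
        q=q0
        for k in range(2): q=step(q,[0,50,0],w=w)
        print(w,q,fk(q,P)[0]*1000,tilt(q))
    print(D[-1])
E
python3 sim.py
```

```text
0.1 [62.52 66.68 12.49  2.86 76.34 -6.76] [ 385.75 1016.06  176.03] 24.649324826556246
0.2 [62.52 66.55 12.49  2.45 79.9  -6.68] [379.26 998.96 170.73] 21.20169401476434
0.3 [62.52 66.48 12.49  2.06 83.26 -6.62] [372.95 982.34 165.56] 17.883328153815842
0.5 [62.52 66.49 12.49  1.57 87.52 -6.58] [364.71 960.64 158.84] 13.583300087601492
1 [62.52 66.58 12.49  1.16 90.96 -6.57] [357.91 942.71 153.38] 10.041479322496404
([62.519110283399826, 66.54535879445179, 12.491314947315823, 1.3961197727431731, 88.97375016781413, -6.573843123026654], [0.3617871983710176, 0.9530838928662089, 0.15606453857650773], [[-0.9349150521126803, 0.3470230931195214, 0.0742214131831497], [0.3548715894133738, 0.9142492448497627, 0.19548522532115853], [-1.8983404261860882e-05, 0.2091011504832011, -0.9778940170111645]])
```

```bash
cat > search.py <<'E'
from sim import *
rng=np.random.default_rng(0)
def planar(v,P=P):
    a1,d,d1,L2,L3,e,Lt,c=P; a,b,g=np.radians([v[0],v[0]+v[1],v[0]+v[1]+v[2]])
    return np.array([a1+L2*np.sin(a)+L3*np.sin(b)+e*np.cos(b)+Lt*np.sin(g), d1+L2*np.cos(a)+L3*np.cos(b)-e*np.sin(b)+Lt*np.cos(g)])
lo,hi=LO[[1,2,4]],HI[[1,2,4]]
def pst(v,psi,w=.65):
    t=planar(v)+.05*np.array([np.cos(psi),np.sin(psi)]); s0=sum(v)
    f=lambda x:np.r_[planar(x)-t,w*np.radians(sum(x)-s0)]
    return least_squares(f,np.clip(v,lo+1e-4,hi-1e-4),bounds=(lo,hi),x_scale=[10]*3).x
if __name__=="__main__":
  for th in(70,50,30,10):
    out=[]
    for k in range(150):
        # random boundary pose: pick one limit active
        v=np.array([rng.uniform(-43,100),rng.uniform(12.5,140),0]); i=rng.integers(0,3)
        if i==0: v[0]=-43.24
        if i==1: v[1]=rng.choice([12.49,139.97])
        v[2]=180-th-v[0]-v[1]
        if i==2: v[2]=rng.choice([0.,151.66]); v[0]=180-th-v[1]-v[2]
        if np.any(v<lo-1e-6) or np.any(v>hi+1e-6): continue
        p=planar(v)
        if p[1]<.25 or p[0]<.15: continue
        for psi in np.radians(range(0,360,45)):
            x=pst(v,psi); out.append((sum(x)-sum(v),np.degrees(psi),*v,*p))
    out=np.array(out); o=out[np.argsort(out[:,0])]
    np.set_printoptions(precision=2,suppress=True)
    print("theta",th,"tilt more:\n",o[:3],"\n untilt:\n",o[-6:])
E
python3 search.py
```

```text
theta 70 tilt more:
 [[ -1.72  90.    -5.15  12.49 102.66   0.41   1.12]
 [ -1.71  90.    -9.77  12.49 107.28   0.34   1.13]
 [ -1.7   90.   -10.61  12.49 108.12   0.32   1.13]] 
 untilt:
 [[  2.2  225.    48.95  61.05   0.     1.07   0.31]
 [  2.21 225.    48.02  61.98   0.     1.07   0.32]
 [  2.21 225.    47.91  62.09   0.     1.07   0.32]
 [  2.21 225.    47.6   62.4    0.     1.07   0.32]
 [  2.21 225.    47.18  62.82   0.     1.06   0.32]
 [  2.21 225.    46.91  63.09   0.     1.06   0.32]]
theta 50 tilt more:
 [[-1.75 45.   31.36 12.49 86.15  0.91  0.77]
 [-1.74 45.   35.52 12.49 81.99  0.96  0.72]
 [-1.74 45.   35.8  12.49 81.71  0.96  0.72]] 
 untilt:
 [[  2.07 270.    -1.91 131.91   0.     0.45   0.32]
 [  2.11 270.     1.15 128.85   0.     0.49   0.32]
 [  2.11 270.    15.21 114.79   0.     0.63   0.3 ]
 [  2.12 270.    14.69 115.31   0.     0.62   0.3 ]
 [  2.13 270.    12.79 117.21   0.     0.6    0.3 ]
 [  2.13 270.     3.33 126.67   0.     0.51   0.32]]
theta 30 tilt more:
 [[ -1.73  45.    37.05  12.49 100.46   0.89   0.63]
 [ -1.73  45.    34.2   12.49 103.31   0.86 
[... 186 characters left out ...]
80.   -43.24 113.79  79.45   0.17   0.45]
 [  1.66 180.   -43.24 113.24  80.     0.17   0.45]
 [  1.67 180.   -43.24 102.55  90.69   0.15   0.53]
 [  1.67 180.   -43.24 110.9   82.34   0.17   0.47]]
theta 10 tilt more:
 [[ -1.63  90.    -4.89  23.23 151.66   0.24   0.88]
 [ -1.63  90.    -4.99  23.33 151.66   0.24   0.88]
 [ -1.62  45.    52.96  12.49 104.55   0.93   0.37]] 
 untilt:
 [[ -0.   225.    31.91  12.49 125.6    0.72   0.66]
 [ -0.   225.    24.23  12.49 133.28   0.62   0.74]
 [  0.   315.   -12.23  30.57 151.66   0.16   0.87]
 [  0.   180.    52.96  12.49 104.55   0.93   0.37]
 [  0.   180.    54.02  12.49 103.49   0.94   0.35]
 [  0.   315.    24.23  12.49 133.28   0.62   0.74]]
```

The pushes behave like a weighted least-squares solve. A tilt made by pushing outward at one side of the base can be removed by pushing outward on the opposite side. The plan:

1. Undo the present 12° tilt at azimuth −111°.
2. Grasp the tube vertically.
3. Tilt at −111°, and mix by turning about the now nearly horizontal tool axis.
4. Untilt at +69°.
5. Go to the reader.

Next is a helper that converts world waypoints into tool-axis shifts.

```bash
cat > plan.py <<'E'
# plan.py "x,y,z,turn_deg" ... : world waypoints -> tool-axis shift for successive calls; simulated joints
import sys
from sim import *
from rig import *
np.set_printoptions(precision=1,suppress=True)
def ik(q,t,Rt,w=.65):
    f=lambda x:np.r_[fk(x,P)[0]-t,w*(fk(x,P)[1].inv()*Rt).as_rotvec()]
    return least_squares(f,np.clip(q,LO+1e-3,HI-1e-3),bounds=(LO,HI),x_scale=[10]*6).x
if __name__=="__main__":
  s=read_state(); p=np.array(s["position"]);R=Ro.from_matrix(s["tcp_rot"]);q=np.array(s["joint_positions"])
  for a in sys.argv[1:]:
    x,y,z,t=map(float,a.split(","));g=np.array([x,y,z]);d=R.inv().apply(g-p)*1000
    n=max(np.linalg.norm(d)/50,abs(t)/8.59)
    R2=R*Ro.from_euler('z',t,degrees=True)
    for k in range(1,11): q=ik(q,p+(g-p)*k/10,R*Ro.from_euler('z',t*k/10,degrees=True))
    e,E=fk(q,P)
    X=R2.as_matrix()[:,0]
    print("d",d,"turn",round(np.radians(t),3),"rows",round(n,1),"| q",q,"err",(e-g)*1000,"heading x",round(np.degrees(np.arctan2(X[1],X[0])),1))
    p,R=g,R2
E
python3 plan.py .55,.45,.3,50 .5,-.1,.35,60 .15,-.6,.35,44.2 -.32,-.8,.3,0
```

```text
d [-354.5 -364.5 -225.1] turn 0.873 rows 11.1 | q [26.6 28.1 71.6  8.6 71.6  5.3] err [-0. -0. -0.] heading x 109.8
d [-485.9 -213.9 -160.1] turn 1.047 rows 11.1 | q [-31.6  12.4  88.1  12.   82.    7.2] err [-0.  0. -0.] heading x 48.8
d [-594.9   57.1 -123.7] turn 0.771 rows 12.2 | q [-88.7  28.2  63.8   4.6  99.2  -3.4] err [-0.  0. -0.] heading x 4.5
d [-486.8  160.5  -25.1] turn 0.0 rows 10.3 | q [-118.7   57.9   12.5   -1.9  121.   -34.5] err [ 5.  12.6 -5. ] heading x 4.5
```

```bash
python3 -m inch '[{"gripper":60,"dx":-355,"dy":-365,"dz":-225,"turn":0.873},{"gripper":60,"dx":-355,"dy":-365,"dz":-225,"turn":0.873},{"gripper":60,"dx":-355,"dy":-365,"dz":-225,"turn":0.873},{"gripper":60,"dx":-355,"dy":-365,"dz":-225,"turn":0.873},{"gripper":60,"dx":-355,"dy":-365,"dz":-225,"turn":0.873},{"gripper":60,"dx":-355,"dy":-365,"dz":-225,"turn":0.873},{"gripper":60,"dx":-355,"dy":-365,"dz":-225,"turn":0.873},{"gripper":60,"dx":-355,"dy":-365,"dz":-225,"turn":0.873},{"gripper":60,"dx":-355,"dy":-365,"dz":-225,"turn":0.873},{"gripper":60,"dx":-355,"dy":-365,"dz":-225,"turn":0.873},{"gripper":60,"dx":-355,"dy":-365,"dz":-225,"turn":0.873},{"gripper":60,"dx":-355,"dy":-365,"dz":-225,"turn":0.873}]'; python3 lg.py; python3 plan.py .5,-.1,.35,60 .15,-.6,.35,44.2 -.32,-.8,.3,0
```

```text
time_s: 4.3
position: [0.5551, 0.4449, 0.3046]
tcp_rot: [[-0.33, 0.94, 0.082], [0.931, 0.31, 0.195], [0.158, 0.141, -0.977]]
force: [-0.0, 0.6, 1.0]
opening: 0.602
4.3 [26.07 27.82 71.37  8.41 71.73  5.17] [0.5551 0.4449 0.3046] tilt 12.21
d [-481.7 -214.3 -155.1] turn 1.047 rows 11.0 | q [-31.8  12.2  88.4  12.2  81.5   7.3] err [-0.  0. -0.] heading x 48.5
d [-594.    60.8 -126.2] turn 0.771 rows 12.2 | q [-88.9  28.1  63.9   5.   99.1  -3.3] err [-0.  0. -0.] heading x 4.2
d [-485.8  162.9  -28.7] turn 0.0 rows 10.3 | q [-118.9   57.9   12.5   -1.4  121.2  -34.2] err [ 5.2 13.1 -5.2] heading x 4.2
```

```bash
python3 -m inch '[{"gripper":60,"dx":-480,"dy":-215,"dz":-155,"turn":1.047},{"gripper":60,"dx":-480,"dy":-215,"dz":-155,"turn":1.047},{"gripper":60,"dx":-480,"dy":-215,"dz":-155,"turn":1.047},{"gripper":60,"dx":-480,"dy":-215,"dz":-155,"turn":1.047},{"gripper":60,"dx":-480,"dy":-215,"dz":-155,"turn":1.047},{"gripper":60,"dx":-480,"dy":-215,"dz":-155,"turn":1.047},{"gripper":60,"dx":-480,"dy":-215,"dz":-155,"turn":1.047},{"gripper":60,"dx":-480,"dy":-215,"dz":-155,"turn":1.047},{"gripper":60,"dx":-480,"dy":-215,"dz":-155,"turn":1.047},{"gripper":60,"dx":-480,"dy":-215,"dz":-155,"turn":1.047},{"gripper":60,"dx":-480,"dy":-215,"dz":-155,"turn":1.047}]' | head -2; python3 lg.py
python3 -m inch '[{"gripper":60,"dx":-595,"dy":60,"dz":-125,"turn":0.771},{"gripper":60,"dx":-595,"dy":60,"dz":-125,"turn":0.771},{"gripper":60,"dx":-595,"dy":60,"dz":-125,"turn":0.771},{"gripper":60,"dx":-595,"dy":60,"dz":-125,"turn":0.771},{"gripper":60,"dx":-595,"dy":60,"dz":-125,"turn":0.771},{"gripper":60,"dx":-595,"dy":60,"dz":-125,"turn":0.771},{"gripper":60,"dx":-595,"dy":60,"dz":-125,"turn":0.771},{"gripper":60,"dx":-595,"dy":60,"dz":-125,"turn":0.771},{"gripper":60,"dx":-595,"dy":60,"dz":-125,"turn":0.771},{"gripper":60,"dx":-595,"dy":60,"dz":-125,"turn":0.771},{"gripper":60,"dx":-595,"dy":60,"dz":-125,"turn":0.771},{"gripper":60,"dx":-595,"dy":60,"dz":-125,"turn":0.771}]' | head -1; python3 lg.py; python3 plan.py -.32,-.8,.3,0 -.38,-.958,.3,0
```

```text
time_s: 5.4
position: [0.4983, -0.097, 0.3485]
5.4 [-31.4   12.16  88.68  11.94  81.38   7.34] [ 0.4983 -0.097   0.3485] tilt 11.97
time_s: 6.6
6.6 [-88.25  27.31  65.32   4.64  98.27  -3.07] [ 0.1549 -0.5906  0.3498] tilt 11.84
d [-492.6  169.   -26.5] turn 0.0 rows 10.4 | q [-118.7   57.9   12.5   -1.7  120.9  -34.5] err [ 4.7 11.8 -4.7] heading x 4.6
d [-72.1 148.9 -34.7] turn 0.0 rows 3.4 | q [-118.5   60.1   12.5   -0.9  113.3  -33.9] err [ 51.4 129.7 -45.2] heading x 4.6
```

```bash
python3 -m inch '[{"gripper":60,"dx":-490,"dy":170,"dz":-25,"turn":0},{"gripper":60,"dx":-490,"dy":170,"dz":-25,"turn":0},{"gripper":60,"dx":-490,"dy":170,"dz":-25,"turn":0},{"gripper":60,"dx":-490,"dy":170,"dz":-25,"turn":0},{"gripper":60,"dx":-490,"dy":170,"dz":-25,"turn":0},{"gripper":60,"dx":-490,"dy":170,"dz":-25,"turn":0},{"gripper":60,"dx":-490,"dy":170,"dz":-25,"turn":0},{"gripper":60,"dx":-490,"dy":170,"dz":-25,"turn":0},{"gripper":60,"dx":-490,"dy":170,"dz":-25,"turn":0},{"gripper":60,"dx":-490,"dy":170,"dz":-25,"turn":0},{"gripper":60,"dx":-490,"dy":170,"dz":-25,"turn":0}]' | head -1; python3 lg.py
python3 -m inch '[{"gripper":60,"dx":-21,"dy":44,"dz":-10,"turn":0}]' | head -1; python3 lg.py
python3 -m inch '[{"gripper":60,"dx":-21,"dy":44,"dz":-8,"turn":0}]' | head -1; python3 lg.py
python3 -m inch '[{"gripper":60,"dx":-21,"dy":44,"dz":-8,"turn":0}]' | head -1; python3 lg.py
python3 -m inch '[{"gripper":60,"dx":-21,"dy":45,"dz":-6,"turn":0}]' | head -1; python3 lg.py; python3 st.py
```

```text
time_s: 7.7
7.7 [-118.84   58.73   13.34   -1.89  120.89  -34.43] [-0.315  -0.7834  0.278 ] tilt 13.07
time_s: 7.8
7.8 [-118.7    58.97   12.54   -1.57  118.5   -34.13] [-0.3203 -0.8     0.2766] tilt 10.12
time_s: 7.9
7.9 [-118.42   59.5    12.49   -1.24  116.14  -33.89] [-0.3214 -0.8141  0.2668] tilt 8.21
time_s: 8.0
8.0 [-118.26   60.12   12.49   -0.99  113.85  -33.7 ] [-0.3241 -0.8266  0.2556] tilt 6.52
time_s: 8.1
8.1 [-118.14   60.77   12.49   -0.75  111.5   -33.49] [-0.3274 -0.8392  0.2443] tilt 4.81
8.1 [-118.1385   60.7709   12.4887   -0.7474  111.5025  -33.4927] [-0.3274 -0.8392  0.2443] 
 [[ 0.9955  0.0901  0.0285]
 [ 0.0877 -0.993   0.079 ]
 [ 0.0354 -0.0761 -0.9965]] [-0.3556 -0.5942 -0.213 ] 0.6031911084028033
```

```bash
python3 -m inch '[{"gripper":60,"dx":-21,"dy":45,"dz":-4,"turn":0}]' | head -1; python3 lg.py
python3 -m inch '[{"gripper":60,"dx":-21,"dy":45,"dz":-2,"turn":0}]' | head -1; python3 lg.py
python3 -m inch '[{"gripper":60,"dx":-14,"dy":30,"dz":-1,"turn":0}]' | head -1; python3 lg.py
python3 -m inch '[{"gripper":60,"dx":0,"dy":0,"dz":0,"turn":0}]' | head -1; python3 lg.py;python3 st.py; python3 plan.py 0,-.65,.3,0 .481,-.213,.2,0
```

```text
time_s: 8.2
8.2 [-118.03   61.45   12.49   -0.51  109.13  -33.31] [-0.3307 -0.8517  0.2326] tilt 3.11
time_s: 8.3
8.3 [-117.93   62.16   12.49   -0.3   106.73  -33.15] [-0.3343 -0.8642  0.2209] tilt 1.4
time_s: 8.4
8.4 [-117.88   62.64   12.49   -0.15  105.17  -33.05] [-0.3368 -0.8721  0.213 ] tilt 0.34
time_s: 8.5
8.5 [-117.9    62.68   12.49   -0.18  105.25  -33.06] [-0.337  -0.8715  0.2122] tilt 0.46
8.5 [-117.9043   62.6835   12.4903   -0.1757  105.2544  -33.0646] [-0.337  -0.8715  0.2122] 
 [[ 0.996   0.0892  0.0009]
 [ 0.0891 -0.996   0.008 ]
 [ 0.0016 -0.0079 -1.    ]] [ 0.1466 -0.031   0.9218] 0.6006893867927343
d [ 355.5 -191.3  -85.7] turn 0.0 rows 8.3 | q [-99.8  27.7  71.1  -0.   81.6 -14.9] err [-0. -0.  0.] heading x 5.1
d [ 517.9 -391.6  103.9] turn 0.0 rows 13.2 | q [-36.3  23.2  96.5   0.5  60.5  48.3] err [-0.  0. -0.] heading x 5.1
```

```bash
python3 -m inch '[{"gripper":60,"dx":355,"dy":-190,"dz":-86,"turn":0},{"gripper":60,"dx":355,"dy":-190,"dz":-86,"turn":0},{"gripper":60,"dx":355,"dy":-190,"dz":-86,"turn":0},{"gripper":60,"dx":355,"dy":-190,"dz":-86,"turn":0},{"gripper":60,"dx":355,"dy":-190,"dz":-86,"turn":0},{"gripper":60,"dx":355,"dy":-190,"dz":-86,"turn":0},{"gripper":60,"dx":355,"dy":-190,"dz":-86,"turn":0},{"gripper":60,"dx":355,"dy":-190,"dz":-86,"turn":0},{"gripper":60,"dx":355,"dy":-190,"dz":-86,"turn":0}]'|head -1
python3 -m inch '[{"gripper":60,"dx":518,"dy":-392,"dz":104,"turn":0},{"gripper":60,"dx":518,"dy":-392,"dz":104,"turn":0},{"gripper":60,"dx":518,"dy":-392,"dz":104,"turn":0},{"gripper":60,"dx":518,"dy":-392,"dz":104,"turn":0},{"gripper":60,"dx":518,"dy":-392,"dz":104,"turn":0},{"gripper":60,"dx":518,"dy":-392,"dz":104,"turn":0},{"gripper":60,"dx":518,"dy":-392,"dz":104,"turn":0},{"gripper":60,"dx":518,"dy":-392,"dz":104,"turn":0},{"gripper":60,"dx":518,"dy":-392,"dz":104,"turn":0},{"gripper":60,"dx":518,"dy":-392,"dz":104,"turn":0},{"gripper":60,"dx":518,"dy":-392,"dz":104,"turn":0},{"gripper":60,"dx":518,"dy":-392,"dz":104,"turn":0}]'|head -1; python3 lg.py; python3 plan.py .481,-.213,.135,0 .481,-.213,.1055,0
python3 - <<'E'
from rig import *
import cv2
a=capture("scene");b=capture("top")
h=[cv2.resize(i,(400,400),interpolation=3) for i in (a[150:250,205:305],b[140:240,340:440])]
cv2.imwrite("pics/hover.png",cv2.hconcat(h)[:,:,::-1])
E
```

```text
time_s: 9.4
time_s: 10.6
10.6 [-42.68  20.84  98.3    0.43  60.82  42.08] [ 0.4413 -0.2532  0.2116] tilt 0.38
d [ 42.6 -36.2  76.9] turn 0.0 rows 1.9 | q [-36.3  28.4 100.4   0.5  51.   48.4] err [-0.  0.  0.] heading x 5.0
d [-0.2  0.1 29.5] turn 0.0 rows 0.6 | q [-36.3  31.2 101.8   0.5  47.   48.3] err [-0.  0.  0.] heading x 5.0
```

View pics/hover.png

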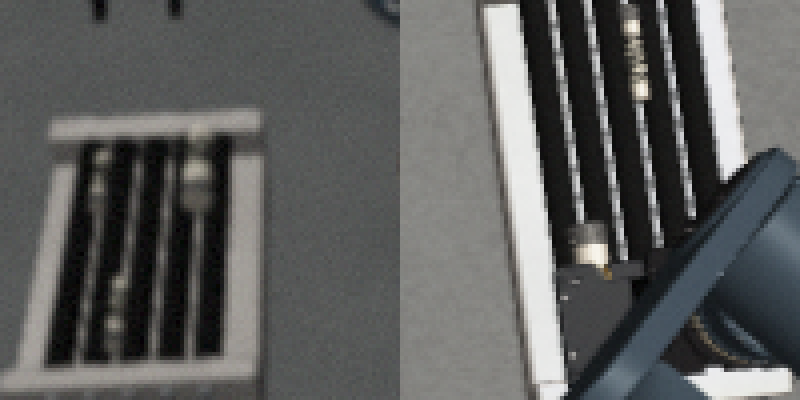

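In the scene view the tube's cap and body show at crop (197,130–205), and the fingertips are at (97–178, 10), still short of it. In the top view the gripper covers the near half of the tube, and the cap stays visible at (590,235). Nothing has been disturbed. Now I'll align, descend and grip.

```bash
python3 -m inch '[{"gripper":50,"dx":43,"dy":-36,"dz":60,"turn":0},{"gripper":50,"dx":43,"dy":-36,"dz":70,"turn":0},{"gripper":50,"dx":43,"dy":-36,"dz":77,"turn":0},{"gripper":50,"dx":43,"dy":-36,"dz":77,"turn":0},{"gripper":50,"dx":43,"dy":-36,"dz":90,"turn":0},{"gripper":50,"dx":43,"dy":-36,"dz":100,"turn":0},{"gripper":50,"dx":43,"dy":-36,"dz":106,"turn":0},{"gripper":50,"dx":43,"dy":-36,"dz":106,"turn":0}]'; python3 lg.py
python3 - <<'E'
from rig import *
import cv2
a=capture("scene")
cv2.imwrite("pics/low.png",cv2.resize(a[160:240,215:315],(800,640),interpolation=3)[:600,:,::-1])
E
```

```text
time_s: 11.5
position: [0.4775, -0.2126, 0.1043]
tcp_rot: [[0.996, 0.087, 0.001], [0.087, -0.996, 0.009], [0.001, -0.008, -1.0]]
force: [0.1, -0.5, -0.3]
opening: 0.5
11.5 [-36.53  31.17 102.04   0.57  47.06  48.1 ] [ 0.4775 -0.2126  0.1043] tilt 0.49
```

View pics/low.png

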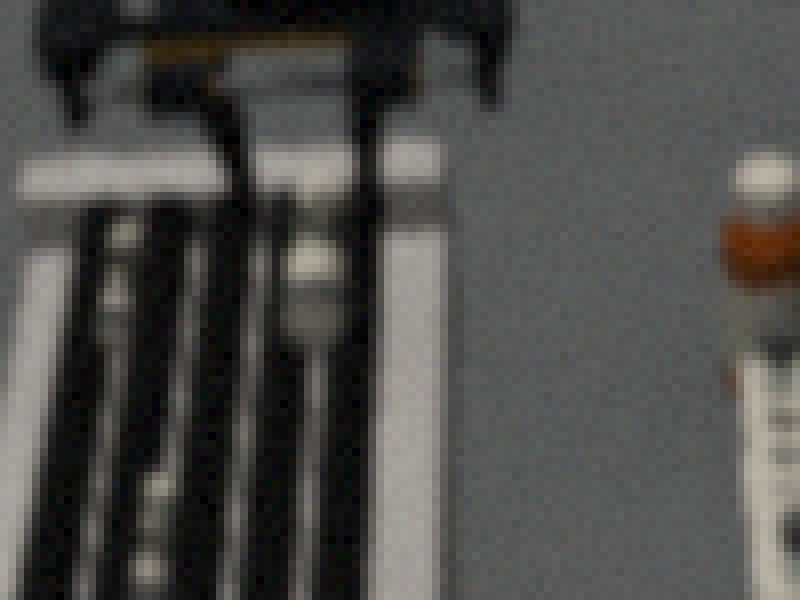

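Run:
```python
from loc import *
c=get_calibration("scene");K=c["camera_matrix"];T=c["world_to_cam"]
def pr(p):
    x=K@(T[:3,:3]@np.array(p)+T[:3,3]); x=x[:2]/x[2]; return ((x-[215,160])*8).round(0)
for dy in(-.022,0,.022): print("tip",pr([.4775+.0087*dy/.1,-.2126+dy,.094]))
for t in(-.0465,0,.03,.0465): print("tube",pr([.481+t,-.2134+t*.085,.1]))
print(pr([.5282,-.2096,.1]),pr([.4336,-.2172,.1]))
for w in [(315,320),(285,250),(342,250),(285,320),(342,320)]: print(w,back("scene",215+w[0]/8,160+w[1]/8,.1))
```

```text
tip [264. 253.]
tip [314. 256.]
tip [365. 259.]
tube [316. 187.]
tube [310. 250.]
tube [305. 292.]
tube [303. 316.]
[302. 317.] [317. 186.]
(315, 320) [ 0.53043962 -0.20396977  0.1       ]
(285, 250) [ 0.48146814 -0.2240136   0.1       ]
(342, 250) [ 0.48118848 -0.19954782  0.1       ]
(285, 320) [ 0.5305915  -0.21648994  0.1       ]
(342, 320) [ 0.53030298 -0.19270542  0.1       ]
```

The fingers straddle the tube, left inner edge at (250,190) and right at (355,190). The tube's centre is at about (318,190), roughly 4 mm towards +y, so I'll shift by that and close.

```bash
python3 -m inch '[{"gripper":50,"dx":3,"dy":-4,"dz":-1,"turn":0},{"gripper":30,"dx":3,"dy":-4,"dz":-1,"turn":0},{"gripper":20,"dx":3,"dy":-4,"dz":-1,"turn":0},{"gripper":10,"dx":3,"dy":-4,"dz":-1,"turn":0},{"gripper":10,"dx":3,"dy":-4,"dz":-1,"turn":0}]'; python3 lg.py
python3 - <<'E'
from rig import *
import cv2
a=capture("scene")
cv2.imwrite("pics/grip.png",cv2.resize(a[160:235,215:315],(800,600),interpolation=3)[:,:,::-1])
E
```

```text
time_s: 12.05
position: [0.4805, -0.2076, 0.1054]
tcp_rot: [[0.996, 0.088, 0.001], [0.088, -0.996, 0.008], [0.002, -0.008, -1.0]]
force: [0.1, -0.6, -0.4]
opening: 0.221
12.05 [-35.88  31.1  101.9    0.58  47.24  48.67] [ 0.4805 -0.2076  0.1054] tilt 0.49
```

View pics/grip.png

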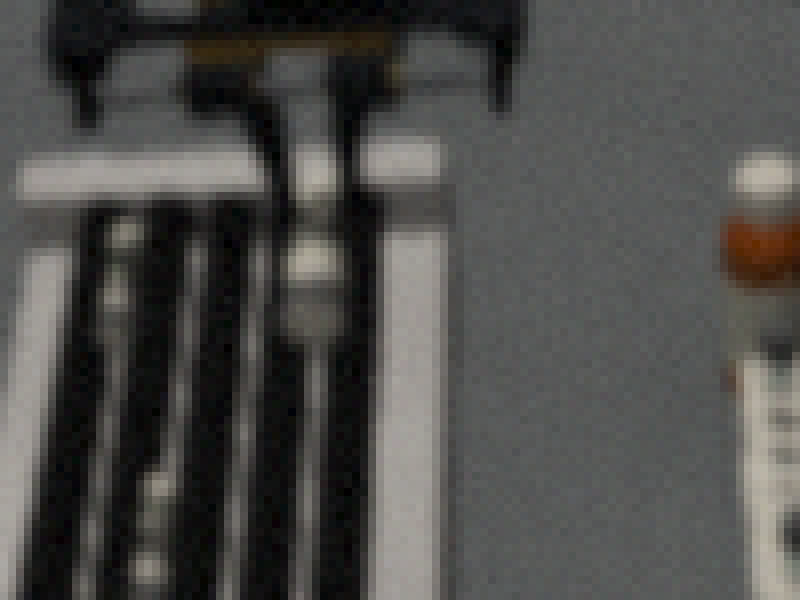

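The picture shows both fingers against the tube at (315,190), with the cap at (313,310) unmoved. The opening of 0.22 is less than 25 mm would give, so I'll let it settle and read it again.

```bash
python3 -m inch '[{"gripper":10,"dx":0,"dy":0,"dz":0,"turn":0},{"gripper":10,"dx":0,"dy":0,"dz":0,"turn":0},{"gripper":10,"dx":0,"dy":0,"dz":0,"turn":0}]'; python3 -m inch '[{"gripper":5,"dx":0,"dy":0,"dz":-15,"turn":0},{"gripper":5,"dx":0,"dy":0,"dz":-30,"turn":0},{"gripper":5,"dx":0,"dy":0,"dz":-60,"turn":0},{"gripper":5,"dx":0,"dy":0,"dz":-60,"turn":0}]';python3 lg.py
python3 - <<'E'
from rig import *
import cv2
a=capture("scene")
cv2.imwrite("pics/lift.png",cv2.resize(a[130:205,225:325],(800,600),interpolation=3)[:,:,::-1])
E
```

```text
time_s: 12.4
position: [0.4804, -0.2077, 0.1052]
tcp_rot: [[0.996, 0.088, 0.001], [0.088, -0.996, 0.009], [0.002, -0.009, -1.0]]
force: [-0.3, -1.3, -0.7]
opening: 0.105
time_s: 12.8
position: [0.4827, -0.2097, 0.1685]
tcp_rot: [[0.996, 0.088, 0.007], [0.088, -0.996, 0.004], [0.007, -0.004, -1.0]]
force: [0.2, -1.0, 0.4]
opening: 0.052
12.8 [-35.93  25.51  98.72   0.53  55.58  48.73] [ 0.4827 -0.2097  0.1685] tilt 0.47
```

View pics/lift.png

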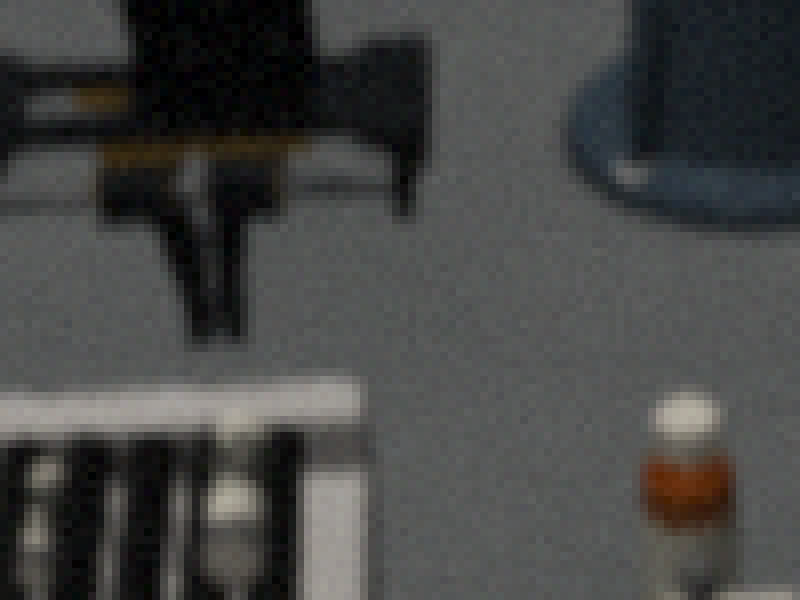

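Run:
```python
from loc import *
s=read_state();p=np.array(s["position"]);R=np.array(s["tcp_rot"])
for cam in("scene","top"):
    c=get_calibration(cam);K=c["camera_matrix"];T=c["world_to_cam"]
    for o in(-.04,-.02,0,.011):
        x=K@(T[:3,:3]@(p+R[:,2]*o)+T[:3,3]); print(cam,o,x[:2]/x[2])
    print(recognise(cam,"sample"))
```

```text
scene -0.04 [251.57235514 164.86787846]
scene -0.02 [252.25219824 170.01775095]
scene 0 [252.91996716 175.07616046]
scene 0.011 [253.28220942 177.82017811]
[{'extent': [254.9, 190.8, 9.8, 20.0], 'score': 0.48}]
top -0.04 [392.98430228 207.33826184]
top -0.02 [391.82125056 208.0416053 ]
top 0 [390.69673401 208.721645  ]
top 0.011 [390.0939879  209.08614945]
[]
```

The fingers closed over the top of the tube. The tips sit about 20 mm higher than my figure assumed: seen at row 172.5, predicted at 177.8. The tube hasn't moved. I'll reopen and go lower in small steps, watching the force.

```bash
python3 plan.py .4805,-.2076,.13,0 .4805,-.2076,.092,0; python3 -m inch '[{"gripper":50,"dx":-2,"dy":-2,"dz":0,"turn":0},{"gripper":50,"dx":-2,"dy":-2,"dz":0,"turn":0},{"gripper":50,"dx":-2,"dy":-2,"dz":0,"turn":0},{"gripper":50,"dx":-2,"dy":-2,"dz":0,"turn":0},{"gripper":50,"dx":-2,"dy":-2,"dz":40,"turn":0},{"gripper":50,"dx":-2,"dy":-2,"dz":55,"turn":0},{"gripper":50,"dx":-2,"dy":-2,"dz":62,"turn":0},{"gripper":50,"dx":-2,"dy":-2,"dz":67,"turn":0},{"gripper":50,"dx":-2,"dy":-2,"dz":71,"turn":0},{"gripper":50,"dx":-2,"dy":-2,"dz":74,"turn":0},{"gripper":50,"dx":-2,"dy":-2,"dz":74,"turn":0}]'; python3 lg.py
```

```text
d [ 0.5  0.1 34.9] turn 0.0 rows 0.7 | q [-35.9  28.9 100.8   0.6  50.7  48.7] err [-0.  0.  0.] heading x 5.0
d [-0.   0.3 38. ] turn 0.0 rows 0.8 | q [-35.9  32.4 102.4   0.6  45.5  48.7] err [-0.  0.  0.] heading x 5.0
time_s: 14.05
position: [0.4785, -0.2058, 0.0915]
tcp_rot: [[0.996, 0.088, 0.001], [0.088, -0.996, 0.008], [0.002, -0.008, -1.0]]
force: [0.3, -0.9, 0.6]
opening: 0.499
14.05 [-35.85  32.29 102.84   0.6   45.1   48.68] [ 0.4785 -0.2058  0.0915] tilt 0.48
```

```bash
python3 -m inch '[{"gripper":50,"dx":1,"dy":2,"dz":0,"turn":0},{"gripper":50,"dx":1,"dy":2,"dz":2,"turn":0},{"gripper":50,"dx":1,"dy":2,"dz":2,"turn":0}]'|grep -E "pos|force"; python3 -m inch '[{"gripper":50,"dx":0,"dy":0,"dz":2,"turn":0},{"gripper":50,"dx":0,"dy":0,"dz":2,"turn":0}]'|grep -E "pos|force"
python3 - <<'E'
from rig import *
import cv2
a=capture("scene")
cv2.imwrite("pics/low2.png",cv2.resize(a[160:235,215:315],(800,600),interpolation=3)[:,:,::-1])
E
```

```text
position: [0.4796, -0.2077, 0.0893]
force: [-0.4, -0.2, 0.1]
position: [0.4793, -0.2075, 0.087]
force: [0.1, -0.7, 0.2]
```

View pics/low2.png

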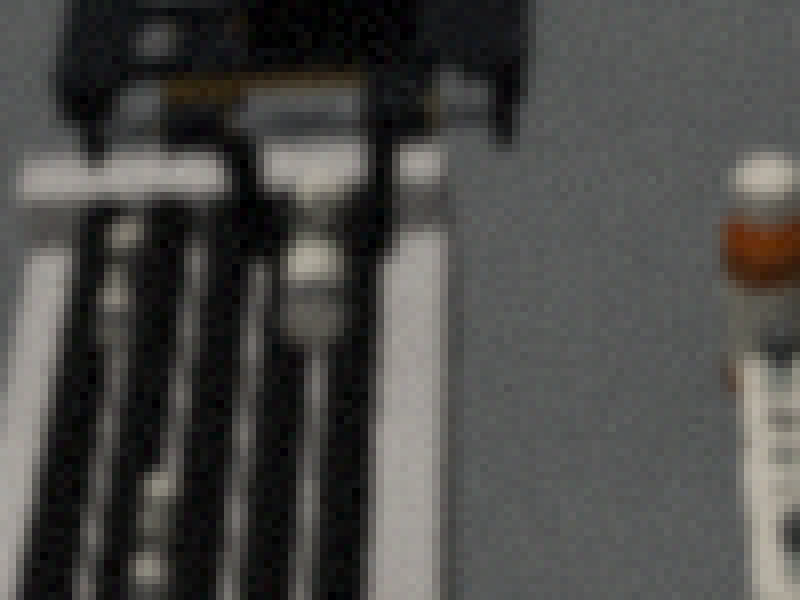

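The right fingertip ends at about (378,250), which is beside the tube's middle at about z 0.094, and the tube is centred between the fingers. Closing now.

```bash
python3 -m inch '[{"gripper":10,"dx":1,"dy":0,"dz":0,"turn":0},{"gripper":10,"dx":1,"dy":0,"dz":0,"turn":0},{"gripper":10,"dx":1,"dy":0,"dz":0,"turn":0},{"gripper":10,"dx":1,"dy":0,"dz":0,"turn":0},{"gripper":10,"dx":1,"dy":0,"dz":0,"turn":0},{"gripper":10,"dx":1,"dy":0,"dz":0,"turn":0},{"gripper":10,"dx":1,"dy":0,"dz":0,"turn":0}]'; python3 -m inch '[{"gripper":10,"dx":0,"dy":0,"dz":0,"turn":0}]'|tail -2
```

```text
time_s: 15.3
position: [0.4814, -0.2096, 0.088]
tcp_rot: [[0.996, 0.089, 0.003], [0.089, -0.996, 0.005], [0.004, -0.004, -1.0]]
force: [-2.4, -5.5, 3.2]
opening: 0.251
force: [-0.5, -5.2, 3.1]
opening: 0.254
```

The opening settles at 0.253, about 22 mm, so the tips hold the tube above its axis. I'll reopen, go a little lower and re-centre on y = −0.2096.

```bash
python3 -m inch '[{"gripper":50,"dx":0,"dy":2,"dz":0,"turn":0},{"gripper":50,"dx":0,"dy":2,"dz":0,"turn":0},{"gripper":50,"dx":0,"dy":2,"dz":0,"turn":0},{"gripper":50,"dx":0,"dy":2,"dz":0,"turn":0},{"gripper":50,"dx":0,"dy":2,"dz":2,"turn":0},{"gripper":50,"dx":0,"dy":2,"dz":2,"turn":0}]'|grep -E "pos|force|open"; python3 -m inch '[{"gripper":45,"dx":0,"dy":0,"dz":2,"turn":0},{"gripper":45,"dx":0,"dy":0,"dz":2,"turn":0}]'|grep -E "pos|force"; python3 -m inch '[{"gripper":45,"dx":0,"dy":0,"dz":1.5,"turn":0},{"gripper":45,"dx":0,"dy":0,"dz":1.5,"turn":0}]'|grep -E "pos|force"
```

```text
position: [0.4804, -0.2091, 0.0848]
force: [-0.2, -0.5, 0.8]
opening: 0.495
position: [0.4805, -0.2093, 0.0829]
force: [0.1, 0.4, 0.8]
position: [0.4805, -0.2093, 0.0815]
force: [0.3, 0.2, 0.2]
```

```bash
python3 -m inch '[{"gripper":10,"dx":0,"dy":0,"dz":0,"turn":0},{"gripper":10,"dx":0,"dy":0,"dz":0,"turn":0},{"gripper":10,"dx":0,"dy":0,"dz":0,"turn":0},{"gripper":10,"dx":0,"dy":0,"dz":0,"turn":0},{"gripper":10,"dx":0,"dy":0,"dz":0,"turn":0},{"gripper":10,"dx":0,"dy":0,"dz":0,"turn":0}]'
```

```text
time_s: 17.0
position: [0.4811, -0.2101, 0.082]
tcp_rot: [[0.996, 0.088, 0.002], [0.088, -0.996, 0.007], [0.003, -0.007, -1.0]]
force: [0.6, -3.1, 1.4]
opening: 0.276
```

```bash
python3 -m inch '[{"gripper":42,"dx":0,"dy":0,"dz":0,"turn":0},{"gripper":42,"dx":0,"dy":0,"dz":0,"turn":0},{"gripper":42,"dx":0,"dy":0,"dz":1.5,"turn":0},{"gripper":42,"dx":0,"dy":0,"dz":3,"turn":0},{"gripper":42,"dx":0,"dy":0,"dz":3,"turn":0}]'|grep -E "pos|force|open"; python3 -m inch '[{"gripper":42,"dx":0,"dy":0,"dz":1.5,"turn":0},{"gripper":42,"dx":0,"dy":0,"dz":1.5,"turn":0}]'|grep -E "pos|force|open"; python3 -m inch '[{"gripper":10,"dx":0,"dy":0,"dz":0,"turn":0},{"gripper":10,"dx":0,"dy":0,"dz":0,"turn":0},{"gripper":10,"dx":0,"dy":0,"dz":0,"turn":0},{"gripper":10,"dx":0,"dy":0,"dz":0,"turn":0},{"gripper":10,"dx":0,"dy":0,"dz":0,"turn":0}]'
```

```text
position: [0.4803, -0.2089, 0.0783]
force: [0.4, 0.4, 0.0]
opening: 0.42
position: [0.4805, -0.2092, 0.077]
force: [0.7, 0.1, 0.1]
opening: 0.419
time_s: 18.2
position: [0.4811, -0.2101, 0.0775]
tcp_rot: [[0.996, 0.088, 0.002], [0.088, -0.996, 0.007], [0.003, -0.007, -1.0]]
force: [0.0, -1.8, 1.2]
opening: 0.275
```

The opening is steady at 0.275 whatever the depth, so this is a full-diameter grip. I'll lift and check that the tube comes too, and simulate the best push directions for tilting meanwhile.

```bash
python3 -m inch '[{"gripper":10,"dx":0,"dy":0,"dz":-10,"turn":0},{"gripper":10,"dx":0,"dy":0,"dz":-30,"turn":0},{"gripper":10,"dx":0,"dy":0,"dz":-70,"turn":0},{"gripper":10,"dx":0,"dy":0,"dz":-70,"turn":0}]'; python3 kin.py; python3 lg.py
python3 - <<'E'
from rig import *
import cv2
a=capture("scene")
cv2.imwrite("pics/lift2.png",cv2.resize(a[130:205,215:315],(800,600),interpolation=3)[:,:,::-1])
E
python3 - <<'E'
from search import *
np.set_printoptions(precision=2,suppress=True)
v0=np.array([50,12.49,117.5])
print(planar(v0))
for off in(-10,0,10,20,30,45,60,90):
    v=v0.copy(); n=0
    while 180-sum(v)<72 and n<70:
        v=pst(v,np.radians(off)); n+=1
        if n==20: m=180-sum(v)
    w=v0.copy(); k=0
    while 180-sum(w)<72 and k<70:
        w=pst(w,np.radians(off+180-sum(w))); k+=1
    print(off,n,m,v,planar(v)," perp:",k,w,planar(w))
E
```

```text
time_s: 18.6
position: [0.4833, -0.2113, 0.1518]
tcp_rot: [[0.996, 0.088, 0.008], [0.088, -0.996, 0.004], [0.009, -0.003, -1.0]]
force: [1.3, -0.5, -0.6]
opening: 0.277
[-0.      0.111   0.2742  0.588   0.3917  0.1141  0.3218 90.    ] 6.242833627231881e-05
18.6 [-36.06  26.97  99.53   0.58  53.24  48.55] [ 0.4833 -0.2113  0.1518] tilt 0.53
[0.85 0.41]
-10 70 30.774102728261454 [90.1  12.49  6.4 ] [ 1.25 -0.03]  perp: 47 [43.39 12.49 51.47] [1.1  0.73]
0 57 32.433461664869185 [80.77 12.49 14.2 ] [1.27 0.14]  perp: 45 [34.44 12.49 60.75] [1.   0.85]
10 49 33.585938774894004 [71.   12.49 24.48] [1.26 0.3 ]  perp: 44 [25.03 12.49 70.38] [0.88 0.95]
20 46 34.20448686000839 [61.29 12.49 33.51] [1.23 0.46]  perp: 44 [14.97 12.49 80.29] [0.74 1.04]
30 44 34.26093907268279 [51.41 12.49 43.43] [1.17 0.61]  perp: 45 [ 4.09 12.49 90.53] [0.57 1.11]
45 43 33.22973403206356 [36.35 12.49 58.72] [1.03 0.82]  perp: 47 [-11.8   12.49 106.89] [0.31 1.14]
60 44 30.780629355508722 [20.86 12.49 74.43] [0.83 0.99]  perp: 52 [-29.8   12.49 124.69] [0.01 1.1 ]
90 55 21.536751332740465 [-12.43  12.49 106.96] [0.3  1.15]  perp: 70 [-43.24  12.49 151.66] [-0.23  0.93]
```

View pics/lift2.png

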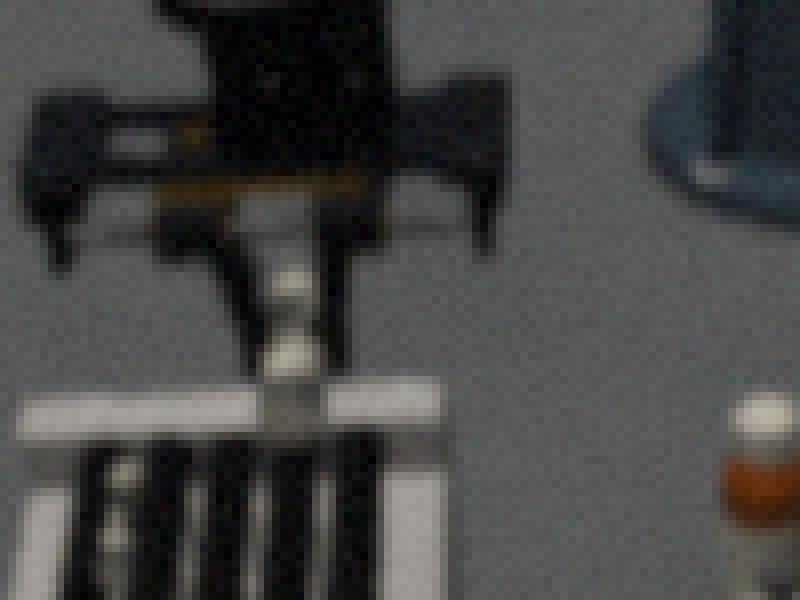

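The tube hangs level and centred between the fingers, cap towards the camera at about (293,410), and its valley in the mixer is now empty. Next I'll simulate the untilt side, from 72° tilted towards the base, before committing.

Run:
```python
from search import *
np.set_printoptions(precision=2,suppress=True)
def run(v,psi,n=80):
    zmin=9;k=0;tr=[]
    while sum(v)>181 and k<n:
        v=pst(v,np.radians(psi)); k+=1; zmin=min(zmin,planar(v)[1])
        if k%10==0: tr.append(sum(v)-180)
    return k,zmin,v,planar(v),np.array(tr)
for th in(72,60):
  best=[]
  for q2 in range(0,90,10):
    for q3 in range(15,135,15):
      v=np.array([q2,q3,180+th-q2-q3])
      if v[2]>151.66 or v[2]<0: continue
      p=planar(v)
      if p[1]<.3: continue
      for psi in range(-60,121,30):
        k,z,*r=run(v.astype(float),psi)
        if z>.25 : best.append((k,psi,v,p,z,*r))
  best.sort(key=lambda b:b[0])
  for b in best[:6]: print(th,b)
```

```text
72 (52, 60, array([ 50,  60, 142]), array([0.47, 0.31]), np.float64(0.354839162400676), array([ 21.47,  12.49, 146.77]), array([0.52, 0.76]), array([59.55, 44.24, 28.16, 12.9 ,  2.9 ]))
72 (53, 60, array([ 30,  75, 147]), array([0.34, 0.47]), np.float64(0.5022900014615413), array([ 21.12,  12.49, 146.58]), array([0.52, 0.76]), array([60.  , 45.5 , 29.7 , 13.43,  3.43]))
72 (53, 60, array([ 40,  75, 137]), array([0.38, 0.36]), np.float64(0.3995529215461054), array([ 21.46,  12.49, 146.91]), array([0.52, 0.76]), array([61.1 , 46.27, 30.39, 14.12,  4.07]))
72 (54, 30, array([ 30,  75, 147]), array([0.34, 0.47]), np.float64(0.4118908334966215), array([ 44.78,  12.49, 123.39]), array([0.8 , 0.49]), array([59.59, 43.77, 31.95, 20.41,  6.72]))
72 (54, 30, array([ 50,  60, 142]), array([0.47, 0.31]), np.float64(0.3365379224993115), array([ 45.06,  12.49, 122.98]), array([0.8 , 0.48]), array([58.28, 42.14, 32.09, 20.4 ,  6.62]))
72 (55, 60, array([ 20,  90, 142]), array([0.22, 0.49]), np.float64(0.5294186004528736), array([ 21.15,  12.49, 146.6 ]), array([0.52, 0.76]), array([62.4 , 48.81, 33
[... 400 characters left out ...]
 50,  45, 145]), array([0.55, 0.34]), np.float64(0.393470253991953), array([ -1.33,  30.05, 151.66]), array([0.27, 0.83]), array([49.27, 35.56, 20.91,  5.23]))
60 (44, 60, array([ 20,  75, 145]), array([0.3 , 0.52]), np.float64(0.5596780485275537), array([ 21.2 ,  12.49, 146.89]), array([0.52, 0.76]), array([47.64, 32.19, 15.96,  4.84]))
60 (44, 60, array([ 40,  60, 140]), array([0.47, 0.38]), np.float64(0.42666634477039933), array([ 21.47,  12.49, 146.77]), array([0.52, 0.76]), array([47.09, 31.06, 14.78,  5.  ]))
60 (44, 90, array([ 40,  60, 140]), array([0.47, 0.38]), np.float64(0.4333650746193095), array([ -1.97,  30.79, 151.66]), array([0.27, 0.83]), array([50.  , 36.72, 22.42,  6.93]))
```

```bash
python3 plan.py .36,-.5,.3,0 .185,-.837,.36,0
```

```text
d [-146.1  276.8 -152.5] turn 0.0 rows 7.0 | q [-64.9  24.5  76.6   0.4  79.1  20. ] err [-0.  0. -0.] heading x 5.0
d [-203.6  320.   -62.9] turn 0.0 rows 7.7 | q [-85.1  49.   21.6   0.4 109.7  -0. ] err [-0.  0. -0.] heading x 5.0
```

```bash
python3 -m inch '[{"gripper":10,"dx":-146,"dy":277,"dz":-152,"turn":0},{"gripper":10,"dx":-146,"dy":277,"dz":-152,"turn":0},{"gripper":10,"dx":-146,"dy":277,"dz":-152,"turn":0},{"gripper":10,"dx":-146,"dy":277,"dz":-152,"turn":0},{"gripper":10,"dx":-146,"dy":277,"dz":-152,"turn":0},{"gripper":10,"dx":-146,"dy":277,"dz":-152,"turn":0},{"gripper":10,"dx":-146,"dy":277,"dz":-152,"turn":0}]' | tail -2
python3 -m inch '[{"gripper":10,"dx":-204,"dy":320,"dz":-63,"turn":0},{"gripper":10,"dx":-204,"dy":320,"dz":-63,"turn":0},{"gripper":10,"dx":-204,"dy":320,"dz":-63,"turn":0},{"gripper":10,"dx":-204,"dy":320,"dz":-63,"turn":0},{"gripper":10,"dx":-204,"dy":320,"dz":-63,"turn":0},{"gripper":10,"dx":-204,"dy":320,"dz":-63,"turn":0},{"gripper":10,"dx":-204,"dy":320,"dz":-63,"turn":0},{"gripper":10,"dx":-204,"dy":370,"dz":-63,"turn":0},{"gripper":10,"dx":-204,"dy":370,"dz":-63,"turn":0}]'|tail -2; python3 lg.py
python3 -m inch '[{"gripper":10,"dx":0,"dy":50,"dz":0,"turn":0}]'>/dev/null
python3 -m inch '[{"gripper":10,"dx":0,"dy":50,"dz":0,"turn":0}]'>/dev/null
python3 -m inch '[{"gripper":10,"dx":0,"dy":50,"dz":0,"turn":0}]'>/dev/null
python3 -m inch '[{"gripper":10,"dx":0,"dy":50,"dz":0,"turn":0}]'>/dev/null
python3 -m inch '[{"gripper":10,"dx":0,"dy":50,"dz":0,"turn":0}]'>/dev/null;python3 lg.py
python3 -m inch '[{"gripper":10,"dx":0,"dy":50,"dz":0,"turn":0}]'>/dev/null
python3 -m inch '[{"gripper":10,"dx":0,"dy":50,"dz":0,"turn":0}]'>/dev/null
python3 -m inch '[{"gripper":10,"dx":0,"dy":50,"dz":0,"turn":0}]'>/dev/null
python3 -m inch '[{"gripper":10,"dx":0,"dy":50,"dz":0,"turn":0}]'>/dev/null
python3 -m inch '[{"gripper":10,"dx":0,"dy":50,"dz":0,"turn":0}]'>/dev/null;python3 lg.py
```

```text
force: [0.7, -0.5, -0.6]
opening: 0.28
force: [4.3, -28.5, 14.5]
opening: 0.277
20.25 [-85.34  54.37  12.46   0.25 113.08  -0.21] [ 0.1836 -0.8714  0.3441] tilt 0.25
20.75 [-86.69  58.04  12.73   1.39 100.75  -1.36] [ 0.1736 -0.9453  0.2886] tilt 8.59
21.25 [-87.86  59.48  12.73   2.7   90.26  -2.44] [ 0.1637 -1.0058  0.2774] tilt 17.73
```

```bash
python3 st.py
python3 -m inch '[{"gripper":10,"dx":5,"dy":50,"dz":0,"turn":0}]'>/dev/null
python3 -m inch '[{"gripper":10,"dx":5,"dy":50,"dz":0,"turn":0}]'>/dev/null
python3 -m inch '[{"gripper":10,"dx":5,"dy":50,"dz":0,"turn":0}]'>/dev/null
python3 -m inch '[{"gripper":10,"dx":5,"dy":50,"dz":0,"turn":0}]'>/dev/null
python3 -m inch '[{"gripper":10,"dx":5,"dy":50,"dz":0,"turn":0}]'>/dev/null;python3 lg.py
python3 -m inch '[{"gripper":10,"dx":5,"dy":50,"dz":0,"turn":0}]'>/dev/null
python3 -m inch '[{"gripper":10,"dx":5,"dy":50,"dz":0,"turn":0}]'>/dev/null
python3 -m inch '[{"gripper":10,"dx":5,"dy":50,"dz":0,"turn":0}]'>/dev/null
python3 -m inch '[{"gripper":10,"dx":5,"dy":50,"dz":0,"turn":0}]'>/dev/null
python3 -m inch '[{"gripper":10,"dx":5,"dy":50,"dz":0,"turn":0}]';python3 st.py
```

```text
21.25 [-87.8646  59.4783  12.73     2.6993  90.2613  -2.4375] [ 0.1637 -1.0058  0.2774] 
 [[ 0.9952  0.0781  0.0583]
 [ 0.0921 -0.9498 -0.2989]
 [ 0.032   0.3029 -0.9525]] [ 0.6066 -0.011   0.1491] 0.27524963371389294
21.75 [-87.51  58.87  12.66   3.63  81.57  -2.15] [ 0.1769 -1.0497  0.3077] tilt 27.13
time_s: 22.25
position: [0.1859, -1.0793, 0.372]
tcp_rot: [[0.993, 0.052, 0.104], [0.103, -0.805, -0.584], [0.054, 0.591, -0.805]]
force: [0.0, -0.9, 0.2]
opening: 0.277
22.25 [-87.3495  56.5803  12.5426   4.5799  74.7574  -2.0496] [ 0.1859 -1.0793  0.372 ] 
 [[ 0.9932  0.052   0.1042]
 [ 0.1034 -0.805  -0.5842]
 [ 0.0535  0.591  -0.8049]] [ 0.0329 -0.9267  0.2107] 0.2767171036474317
```

```bash
python3 -m inch '[{"gripper":10,"dx":3,"dy":50,"dz":4,"turn":0}]'>/dev/null
python3 -m inch '[{"gripper":10,"dx":3,"dy":50,"dz":4,"turn":0}]'>/dev/null
python3 -m inch '[{"gripper":10,"dx":3,"dy":50,"dz":4,"turn":0}]'>/dev/null
python3 -m inch '[{"gripper":10,"dx":3,"dy":50,"dz":4,"turn":0}]'>/dev/null
python3 -m inch '[{"gripper":10,"dx":3,"dy":50,"dz":4,"turn":0}]'>/dev/null
python3 -m inch '[{"gripper":10,"dx":3,"dy":50,"dz":4,"turn":0}]'>/dev/null
python3 -m inch '[{"gripper":10,"dx":3,"dy":50,"dz":4,"turn":0}]'>/dev/null
python3 -m inch '[{"gripper":10,"dx":3,"dy":50,"dz":4,"turn":0}]'>/dev/null;python3 lg.py
python3 -m inch '[{"gripper":10,"dx":3,"dy":50,"dz":4,"turn":0}]'>/dev/null
python3 -m inch '[{"gripper":10,"dx":3,"dy":50,"dz":4,"turn":0}]'>/dev/null
python3 -m inch '[{"gripper":10,"dx":3,"dy":50,"dz":4,"turn":0}]'>/dev/null
python3 -m inch '[{"gripper":10,"dx":3,"dy":50,"dz":4,"turn":0}]'>/dev/null
python3 -m inch '[{"gripper":10,"dx":3,"dy":50,"dz":4,"turn":0}]'>/dev/null
python3 -m inch '[{"gripper":10,"dx":3,"dy":50,"dz":4,"turn":0}]'>/dev/null
python3 -m inch '[{"gripper":10,"dx":3,"dy":50,"dz":4,"turn":0}]'>/dev/null
python3 -m inch '[{"gripper":10,"dx":3,"dy":50,"dz":4,"turn":0}]'>/dev/null
python3 -m inch '[{"gripper":10,"dx":3,"dy":50,"dz":4,"turn":0}]'>/dev/null
python3 -m inch '[{"gripper":10,"dx":3,"dy":50,"dz":4,"turn":0}]';python3 st.py
```

```text
23.05 [-88.12  52.16  12.54   6.75  65.57  -2.94] [ 0.1819 -1.1065  0.493 ] tilt 50.15
time_s: 24.05
position: [0.1688, -1.0779, 0.6988]
tcp_rot: [[0.988, -0.016, 0.153], [0.132, -0.416, -0.9], [0.078, 0.909, -0.409]]
force: [-0.2, -0.0, -0.1]
opening: 0.276
24.05 [-89.3649  43.1102  12.5459   9.5677  59.0811  -3.771 ] [ 0.1688 -1.0779  0.6988] 
 [[ 0.9882 -0.0158  0.1526]
 [ 0.1323 -0.4156 -0.8999]
 [ 0.0776  0.9094 -0.4086]] [-0.2054 -0.0344 -0.0721] 0.2760192400040997
```

```bash
python3 -m inch '[{"gripper":10,"dx":3,"dy":50,"dz":4,"turn":0}]'>/dev/null
python3 -m inch '[{"gripper":10,"dx":3,"dy":50,"dz":4,"turn":0}]'>/dev/null
python3 -m inch '[{"gripper":10,"dx":3,"dy":50,"dz":4,"turn":0}]'>/dev/null;python3 lg.py
python3 -m inch '[{"gripper":10,"dx":0,"dy":0,"dz":-20,"turn":-0.14},{"gripper":10,"dx":0,"dy":0,"dz":-40,"turn":-1.65},{"gripper":10,"dx":0,"dy":0,"dz":-60,"turn":-1.65},{"gripper":10,"dx":0,"dy":0,"dz":-60,"turn":-1.65},{"gripper":10,"dx":0,"dy":0,"dz":-60,"turn":-1.65},{"gripper":10,"dx":0,"dy":0,"dz":-60,"turn":-1.65},{"gripper":10,"dx":0,"dy":0,"dz":-60,"turn":-1.65},{"gripper":10,"dx":0,"dy":0,"dz":-60,"turn":-1.65},{"gripper":10,"dx":0,"dy":0,"dz":-60,"turn":-1.65},{"gripper":10,"dx":0,"dy":0,"dz":-60,"turn":-1.65},{"gripper":10,"dx":0,"dy":0,"dz":-60,"turn":-1.65},{"gripper":10,"dx":0,"dy":0,"dz":-60,"turn":-1.65}]'; python3 lg.py
```

```text
24.35 [-89.87  39.91  12.54  10.47  57.87  -3.96] [ 0.163  -1.056   0.7652] tilt 70.36
time_s: 25.55
position: [0.1537, -1.0005, 0.7847]
tcp_rot: [[-0.051, 0.986, 0.156], [0.333, 0.164, -0.928], [-0.941, 0.005, -0.337]]
force: [0.6, 0.8, -0.6]
opening: 0.276
25.55 [ -90.61   31.89   24.8    11.85   53.88 -100.21] [ 0.1537 -1.0005  0.7847] tilt 70.3
```

Cap-down now: tool x, the cap direction, has z = −0.94, which is 70° below level. I'll hold, then turn 180°.

```bash
python3 -m inch '[{"gripper":10,"dx":0,"dy":0,"dz":0,"turn":0},{"gripper":10,"dx":0,"dy":0,"dz":0,"turn":0},{"gripper":10,"dx":0,"dy":0,"dz":0,"turn":0},{"gripper":10,"dx":0,"dy":0,"dz":0,"turn":0},{"gripper":10,"dx":0,"dy":0,"dz":0,"turn":0},{"gripper":10,"dx":0,"dy":0,"dz":0,"turn":0}]' | head -3
python3 -m inch '[{"gripper":10,"dx":0,"dy":0,"dz":0,"turn":1.55},{"gripper":10,"dx":0,"dy":0,"dz":0,"turn":1.55},{"gripper":10,"dx":0,"dy":0,"dz":0,"turn":1.55},{"gripper":10,"dx":0,"dy":0,"dz":0,"turn":1.55},{"gripper":10,"dx":0,"dy":0,"dz":0,"turn":1.55},{"gripper":10,"dx":0,"dy":0,"dz":0,"turn":1.55},{"gripper":10,"dx":0,"dy":0,"dz":0,"turn":1.55},{"gripper":10,"dx":0,"dy":0,"dz":0,"turn":1.55},{"gripper":10,"dx":0,"dy":0,"dz":0,"turn":1.55},{"gripper":10,"dx":0,"dy":0,"dz":0,"turn":1.55},{"gripper":10,"dx":0,"dy":0,"dz":0,"turn":1.55}]' | head -3
python3 -m inch '[{"gripper":10,"dx":0,"dy":0,"dz":0,"turn":1.58},{"gripper":10,"dx":0,"dy":0,"dz":0,"turn":1.58},{"gripper":10,"dx":0,"dy":0,"dz":0,"turn":1.58},{"gripper":10,"dx":0,"dy":0,"dz":0,"turn":1.58},{"gripper":10,"dx":0,"dy":0,"dz":0,"turn":1.58},{"gripper":10,"dx":0,"dy":0,"dz":0,"turn":1.58},{"gripper":10,"dx":0,"dy":0,"dz":0,"turn":1.58},{"gripper":10,"dx":0,"dy":0,"dz":0,"turn":1.58},{"gripper":10,"dx":0,"dy":0,"dz":0,"turn":1.58},{"gripper":10,"dx":0,"dy":0,"dz":0,"turn":1.58},{"gripper":10,"dx":0,"dy":0,"dz":0,"turn":1.58}]'
python3 -m inch '[{"gripper":10,"dx":0,"dy":0,"dz":0,"turn":0},{"gripper":10,"dx":0,"dy":0,"dz":0,"turn":0},{"gripper":10,"dx":0,"dy":0,"dz":0,"turn":0},{"gripper":10,"dx":0,"dy":0,"dz":0,"turn":0}]' | tail -4
python3 lg.py
cat > swing.py <<'E'
# search of swing: turn first, then waypoints around the base, check joints
import sys
from plan import *
s=read_state(); p=np.array(s["position"]);R=Ro.from_matrix(s["tcp_rot"]);q0=np.array(s["joint_positions"])
def q1pos(a,r,z):
    a=np.radians(a); return np.array([r*np.cos(a)-.111*np.sin(a), r*np.sin(a)+.111*np.cos(a), z])
for T in (-60,-90,-120,-150,-170):
    q=q0.copy(); pp=p; R2=R*Ro.from_euler('z',T,degrees=True); mx=0
    W=[q1pos(-60,.7,.55),q1pos(-20,.62,.55),q1pos(20,.6,.55),q1pos(60,.55,.5),q1pos(97,.47,.4)]
    print("T",T)
    for i,g in enumerate(W):
        for k in range(1,11):
            Rt=R*Ro.from_euler('z',T*k/10,degrees=True) if i==0 else R2
            q=ik(q,pp+(g-pp)*k/10,Rt)
        e=fk(q,P); pp=g
        print("  ",np.round(g,2),np.round(q,1),"err",np.round((e[0]-g)*1000,0),round(np.degrees((e[1].inv()*R2).magnitude()),1))
E
python3 swing.py
```

```text
time_s: 26.15
position: [0.1539, -1.001, 0.7835]
tcp_rot: [[-0.05, 0.986, 0.156], [0.335, 0.164, -0.928], [-0.941, 0.005, -0.338]]
time_s: 27.25
position: [0.1539, -1.001, 0.7836]
tcp_rot: [[0.985, 0.067, 0.156], [0.17, -0.332, -0.928], [-0.011, 0.941, -0.338]]
time_s: 28.35
position: [0.1539, -1.001, 0.7836]
tcp_rot: [[0.058, -0.986, 0.156], [-0.333, -0.166, -0.928], [0.941, 0.001, -0.338]]
force: [-0.4, -0.5, 0.3]
opening: 0.28
position: [0.1539, -1.001, 0.7835]
tcp_rot: [[0.063, -0.986, 0.156], [-0.333, -0.168, -0.928], [0.941, 0.006, -0.338]]
force: [-0.2, -0.2, -0.9]
opening: 0.277
28.75 [-90.6   31.95  24.81  11.84  53.9   79.1 ] [ 0.1539 -1.001   0.7835] tilt 70.22
T -60
   [ 0.5 -0.6  0.6] [-46.2   9.6  92.8 -72.8  33.7 112.1] err [ 0. -0.  0.] 0.0
   [ 0.6 -0.1  0.6] [  7.9  21.6  75.5 -70.5  86.  125.8] err [-0. -0. -0.] 0.0
   [0.5 0.3 0.6] [ 43.7  38.2  46.5 -69.7 123.9 126.7] err [-0. -0. -0.] 0.0
   [0.2 0.5 0.5] [ 73.6  47.   36.2 -60.3 151.7 143.2] err [ 0. -0. -0.] 0.0
   [-0.2  0.5  0.4] [ 90.2  44.6  48.9 -39.1 151.7 163.6] err [151.  54.  54.] 11.4
T -90
   [ 0.5 
[... 887 characters left out ...]
 0.6] [  7.9  21.6  75.5 -70.5  86.   35.8] err [-0. -0. -0.] 0.0
   [0.5 0.3 0.6] [ 43.7  38.2  46.5 -69.7 123.9  36.7] err [-0. -0. -0.] 0.0
   [0.2 0.5 0.5] [ 73.6  47.   36.2 -60.3 151.7  53.2] err [ 0. -0. -0.] 0.0
   [-0.2  0.5  0.4] [ 98.   44.4  56.4  -2.9 149.4 116.6] err [ 0. -0. -0.] 0.0
T -170
   [ 0.5 -0.6  0.6] [-46.2   9.6  92.8 -72.8  33.7   2.1] err [ 0. -0.  0.] 0.0
   [ 0.6 -0.1  0.6] [  7.9  21.6  75.5 -70.5  86.   15.8] err [-0. -0. -0.] 0.0
   [0.5 0.3 0.6] [ 43.7  38.2  46.5 -69.7 123.9  16.7] err [-0. -0. -0.] 0.0
   [0.2 0.5 0.5] [ 73.6  47.   36.2 -60.3 151.7  33.2] err [ 0. -0. -0.] 0.0
   [-0.2  0.5  0.4] [ 98.   44.4  56.4  -2.9 149.4  96.6] err [ 0. -0. -0.] 0.0
```

Mixing is done: cap down 70°, held 0.6 s, then cap up 70°, held 0.4 s. Next is the swing.

```bash
python3 - <<'E'
import numpy as np
for a,r,z in((-50,.62,.6),(5,.5,.55),(55,.47,.5),(97,.47,.4)):
    a=np.radians(a); print(np.round([r*np.cos(a)-.111*np.sin(a), r*np.sin(a)+.111*np.cos(a), z],3))
E
python3 plan.py .484,-.404,.6,-100 .488,.154,.55,-40 .179,.449,.5,0 -.167,.453,.4,0
```

```text
[ 0.484 -0.404  0.6  ]
[0.488 0.154 0.55 ]
[0.179 0.449 0.5  ]
[-0.167  0.453  0.4  ]
d [-350.5 -427.  -440.4] turn -1.745 rows 14.1 | q [-28.1   5.2  90.3 -69.3  52.9  71.2] err [ 0. -0.  0.] heading x 13.1
d [ 136.9 -211.8 -500.3] turn -0.698 rows 11.2 | q [ 35.8  24.2  71.4 -65.9 112.4  54.7] err [-0. -0. -0.] heading x 31.8
d [ -37.6 -300.9 -305.1] turn 0.0 rows 8.6 | q [ 71.8  38.1  53.9 -50.  145.1  75.2] err [-0. -0. -0.] heading x 31.8
d [-128.6 -335.6  -23.9] turn 0.0 rows 7.2 | q [ 98.   44.4  56.5  -2.9 149.4 126.6] err [ 0. -0. -0.] heading x 31.8
```

```bash
python3 -m inch '[{"gripper":10,"dx":-350,"dy":-427,"dz":-440,"turn":-1.745},{"gripper":10,"dx":-350,"dy":-427,"dz":-440,"turn":-1.745},{"gripper":10,"dx":-350,"dy":-427,"dz":-440,"turn":-1.745},{"gripper":10,"dx":-350,"dy":-427,"dz":-440,"turn":-1.745},{"gripper":10,"dx":-350,"dy":-427,"dz":-440,"turn":-1.745},{"gripper":10,"dx":-350,"dy":-427,"dz":-440,"turn":-1.745},{"gripper":10,"dx":-350,"dy":-427,"dz":-440,"turn":-1.745},{"gripper":10,"dx":-350,"dy":-427,"dz":-440,"turn":-1.745},{"gripper":10,"dx":-350,"dy":-427,"dz":-440,"turn":-1.745},{"gripper":10,"dx":-350,"dy":-427,"dz":-440,"turn":-1.745},{"gripper":10,"dx":-350,"dy":-427,"dz":-440,"turn":-1.745},{"gripper":10,"dx":-350,"dy":-427,"dz":-440,"turn":-1.745}]'; python3 lg.py; python3 plan.py .488,.154,.55,-40 .179,.449,.5,0 -.167,.453,.4,0
```

```text
time_s: 29.95
position: [0.4352, -0.4921, 0.6285]
tcp_rot: [[0.959, 0.236, 0.157], [0.225, -0.296, -0.928], [-0.172, 0.926, -0.337]]
force: [0.7, 0.4, -1.3]
opening: 0.277
29.95 [-41.63   2.68  88.87 -61.75  42.01  58.72] [ 0.4352 -0.4921  0.6285] tilt 70.32
d [ 209.4 -251.4 -565.1] turn -0.698 rows 13.1 | q [ 35.8  24.2  71.4 -66.  112.4  54.6] err [-0. -0. -0.] heading x 31.9
d [ -36.9 -300.5 -305.6] turn 0.0 rows 8.6 | q [ 71.8  38.1  53.9 -50.1 145.1  75. ] err [-0. -0. -0.] heading x 31.9
d [-127.6 -335.9  -24.4] turn 0.0 rows 7.2 | q [ 98.   44.4  56.5  -3.  149.4 126.3] err [ 0. -0. -0.] heading x 31.9
```

```bash
python3 -m inch '[{"gripper":10,"dx":209,"dy":-251,"dz":-565,"turn":-0.698},{"gripper":10,"dx":209,"dy":-251,"dz":-565,"turn":-0.698},{"gripper":10,"dx":209,"dy":-251,"dz":-565,"turn":-0.698},{"gripper":10,"dx":209,"dy":-251,"dz":-565,"turn":-0.698},{"gripper":10,"dx":209,"dy":-251,"dz":-565,"turn":-0.698},{"gripper":10,"dx":209,"dy":-251,"dz":-565,"turn":-0.698},{"gripper":10,"dx":209,"dy":-251,"dz":-565,"turn":-0.698},{"gripper":10,"dx":209,"dy":-251,"dz":-565,"turn":-0.698},{"gripper":10,"dx":209,"dy":-251,"dz":-565,"turn":-0.698},{"gripper":10,"dx":209,"dy":-251,"dz":-565,"turn":-0.698},{"gripper":10,"dx":209,"dy":-251,"dz":-565,"turn":-0.698},{"gripper":10,"dx":209,"dy":-251,"dz":-565,"turn":-0.698}]'|tail -1; python3 lg.py; python3 plan.py .179,.449,.5,0 -.167,.453,.4,0
```

```text
opening: 0.278
31.15 [ 31.86  20.31  76.35 -66.5  108.28  54.14] [0.4847 0.1021 0.5576] tilt 70.14
d [ -10.9 -307.  -350.4] turn 0.0 rows 9.3 | q [ 71.8  38.1  53.9 -50.  145.   75.3] err [-0. -0. -0.] heading x 31.9
d [-129.  -335.4  -24.4] turn 0.0 rows 7.2 | q [ 98.   44.3  56.5  -3.1 149.3 126.5] err [ 0. -0. -0.] heading x 31.9
```

```bash
python3 -m inch '[{"gripper":10,"dx":-11,"dy":-307,"dz":-350,"turn":0},{"gripper":10,"dx":-11,"dy":-307,"dz":-350,"turn":0},{"gripper":10,"dx":-11,"dy":-307,"dz":-350,"turn":0},{"gripper":10,"dx":-11,"dy":-307,"dz":-350,"turn":0},{"gripper":10,"dx":-11,"dy":-307,"dz":-350,"turn":0},{"gripper":10,"dx":-11,"dy":-307,"dz":-350,"turn":0},{"gripper":10,"dx":-11,"dy":-307,"dz":-350,"turn":0},{"gripper":10,"dx":-11,"dy":-307,"dz":-350,"turn":0},{"gripper":10,"dx":-11,"dy":-307,"dz":-350,"turn":0}]'|tail -1; python3 lg.py
python3 -m inch '[{"gripper":10,"dx":-129,"dy":-335,"dz":-24,"turn":0},{"gripper":10,"dx":-129,"dy":-335,"dz":-24,"turn":0},{"gripper":10,"dx":-129,"dy":-335,"dz":-24,"turn":0},{"gripper":10,"dx":-129,"dy":-335,"dz":-24,"turn":0},{"gripper":10,"dx":-129,"dy":-335,"dz":-24,"turn":0},{"gripper":10,"dx":-129,"dy":-335,"dz":-24,"turn":0},{"gripper":10,"dx":-129,"dy":-335,"dz":-24,"turn":0}]'|tail -1; python3 lg.py
cat > unt.py <<'E'
from sim import *
from rig import *
import sys
el=float(sys.argv[1]) if len(sys.argv)>1 else 60
np.set_printoptions(precision=1,suppress=True)
s=read_state();R=np.array(s["tcp_rot"]);q=np.array(s["joint_positions"]);z=R[:,2]
h=-np.array([z[0],z[1],0])/np.hypot(z[0],z[1]); print("opp az",np.degrees(np.arctan2(h[1],h[0])),"tilt",tilt(q))
d=50*(h*np.cos(np.radians(el))+np.array([0,0,1])*np.sin(np.radians(el)))
for k in range(30):
    RR=fk(q,P)[1].as_matrix(); dd=RR.T@d
    q=step(q,dd,w=.62)
    if k%5==0: print(k,"cmd",dd,"-> tilt",tilt(q),"q",q,"p",fk(q,P)[0]*1000)
E
python3 unt.py; python3 unt.py 35
```

```text
opening: 0.275
32.05 [ 70.83  36.98  55.81 -50.01 143.74  75.2 ] [0.1886 0.4366 0.5014] tilt 70.11
opening: 0.277
32.75 [ 96.72  42.46  59.77  -4.98 147.72 124.46] [-0.1485  0.4391  0.4038] tilt 70.07
opp az 99.54703341551098 tilt 70.06623438072387
0 cmd [-24.8  20.5 -38.3] -> tilt 69.39729794303801 q [ 96.6  42.   55.6  -5.8 151.7 123.5] p [-148.4  451.7  433.2]
5 cmd [-20.9  17.8 -41.8] -> tilt 61.82243563764701 q [ 94.8  36.2  53.4 -10.4 151.7 118.1] p [-121.4  448.8  485. ]
10 cmd [-15.6  15.1 -45. ] -> tilt 54.207580416588705 q [ 93.   32.6  48.5 -17.1 151.7 110.3] p [-90.2 459.9 529.8]
15 cmd [ -9.2  13.3 -47.3] -> tilt 47.00902768496722 q [ 91.2  30.7  40.7 -26.9 151.7  98.9] p [-51.8 482.1 577.1]
20 cmd [ -2.   13.2 -48.2] -> tilt 41.41223487172702 q [ 89.5  31.   28.8 -41.6 151.7  81.7] p [ -5.5 511.7 635.5]
25 cmd [  5.3  15.7 -47.2] -> tilt 39.72428464551305 q [ 88.9  33.4  12.5 -62.6 151.5  57.6] p [ 35.4 530.1 708.2]
opp az 99.54703341551098 tilt 70.06623438072387
0 cmd [-10.    8.3 -48.3] -> tilt 69.37452356569338 q [ 96.7  44.   53.5  -5.7 151.7 123.6] p [-151.   466.8  418.9]
5 cmd [ -5.1   4.7 -49.5] -> tilt 61.3795108639941 q [ 95.4  46.2  43.1  -8.9 151.7 119.7] p [-137.3  525.7  417.1]
10 cmd [  1.    0.9 -50. ] -> tilt 53.05238073315948 q [ 94.5  48.3  32.3 -12.5 151.7 115.3] p [-123.6  581.4  423.2]
15 cmd [  7.7  -2.6 -49.3] -> tilt 44.702383275833604 q [ 93.9  50.4  21.1 -16.5 151.7 110.3] p [-110.5  632.9  436. ]
20 cmd [ 14.3  -5.4 -47.6] -> tilt 37.472055425228504 q [ 93.5  51.2  12.5 -19.7 151.3 106.1] p [-100.3  666.3  458.6]
25 cmd [ 17.9  -7.5 -46.1] -> tilt 32.52529630857494 q [ 93.3  48.1  12.5 -19.4 149.2 105.7] p [-95.3 666.2 488.8]
```

```bash
cat > unt2.py <<'E'
from sim import *
from rig import *
import sys
np.set_printoptions(precision=0,suppress=True)
s=read_state();R=np.array(s["tcp_rot"]);q0=np.array(s["joint_positions"])
def rollout(el,off,n):
    q=q0.copy();out=[]
    for k in range(n):
        RR=fk(q,P)[1].as_matrix(); z=RR[:,2]; a=np.arctan2(-z[1],-z[0])+np.radians(off); e=np.radians(el)
        dd=RR.T@(50*np.array([np.cos(a)*np.cos(e),np.sin(a)*np.cos(e),np.sin(e)])); q=step(q,dd,w=.62); out.append((dd,tilt(q),q,fk(q,P)[0]))
        if tilt(q)<1.5: break
    return out
if __name__=="__main__":
    if len(sys.argv)>1:
        o=rollout(float(sys.argv[1]),float(sys.argv[2]),int(sys.argv[3]))
        for r in o: print(r[0],round(r[1],1),r[2],r[3]*1000)
    else:
        for el in(20,35,50,):
            for off in(0,15,30,45):
                o=rollout(el,off,50); print(el,off,len(o),[round(r[1]) for r in o[9::10]],o[-1][2],o[-1][3]*1000)
E
python3 unt2.py
```

```text
20 0 47 [55, 41, 29, 13] [ 95.  54.  12.  -0. 115. 124.] [-189.  857.  354.]
20 15 50 [55, 42, 32, 22, 15] [ 66.  52.  12.  14. 123. 115.] [172. 823. 390.]
20 30 50 [57, 46, 39, 34, 32] [ 72.  53.  12.  34. 127. 139.] [ -6. 827. 411.]
20 45 50 [59, 47, 39, 36, 37] [ 91.  54.  12.  40. 119. 148.] [-311.  814.  412.]
35 0 50 [55, 38, 27, 15, 2] [108.  39.  12.  -2. 128. 133.] [-326.  681.  562.]
35 15 50 [55, 39, 31, 23, 18] [ 64.  38.  12.  21. 140. 120.] [134. 685. 591.]
35 30 50 [56, 43, 37, 34, 34] [ 72.  40.  12.  44. 140. 148.] [-43. 695. 609.]
35 45 50 [58, 44, 36, 34, 36] [ 91.  40.  12.  48. 132. 155.] [-297.  682.  609.]
50 0 50 [55, 39, 27, 20, 13] [124.  26.  12. -18. 149. 130.] [-352.  413.  726.]
50 15 50 [55, 38, 26, 22, 20] [ 60.  25.  12.  32. 152. 128.] [ 87. 537. 744.]
50 30 50 [56, 42, 33, 32, 34] [ 69.  27.  12.  59. 150. 158.] [-56. 548. 758.]
50 45 50 [57, 44, 33, 31, 35] [ 87.  28.  12.  57. 143. 161.] [-242.  543.  753.]
```

```bash
python3 unt2.py 22 0 14
```

```text
[ -1.   1. -50.] 69.5 [ 97.  45.  53.  -6. 152. 124.] [-152.  474.  411.]
[ -1.   1. -50.] 68.0 [ 96.  46.  50.  -6. 152. 123.] [-151.  492.  403.]
[  0.  -0. -50.] 66.5 [ 96.  48.  47.  -7. 152. 122.] [-150.  509.  395.]
[  1.  -1. -50.] 64.9 [ 96.  49.  44.  -7. 152. 122.] [-148.  526.  388.]
[  2.  -2. -50.] 63.3 [ 96.  50.  41.  -8. 152. 121.] [-147.  542.  382.]
[  3.  -3. -50.] 61.7 [ 96.  51.  38.  -8. 152. 121.] [-146.  558.  376.]
[  4.  -4. -50.] 60.0 [ 96.  53.  35.  -8. 152. 120.] [-145.  573.  371.]
[  5.  -4. -50.] 58.4 [ 95.  54.  33.  -9. 152. 120.] [-144.  587.  366.]
[  6.  -5. -49.] 56.7 [ 95.  55.  30.  -9. 152. 119.] [-143.  601.  362.]
[  7.  -6. -49.] 55.0 [ 95.  56.  27. -10. 152. 118.] [-142.  615.  358.]
[  9.  -7. -49.] 53.3 [ 95.  56.  25. -10. 152. 118.] [-142.  628.  354.]
[ 10.  -8. -48.] 51.6 [ 95.  57.  22. -10. 152. 118.] [-141.  640.  352.]
[ 11.  -9. -48.] 49.9 [ 95.  58.  19. -11. 152. 117.] [-141.  652.  349.]
[ 12. -10. -48.] 48.2 [ 95.  59.  17. -11. 152. 117.] [-142.  664.  347.]
```

```bash
python3 -m inch '[{"gripper":10,"dx":-1,"dy":1,"dz":-50,"turn":0}]'>/dev/null
python3 -m inch '[{"gripper":10,"dx":-1,"dy":1,"dz":-50,"turn":0}]'>/dev/null
python3 -m inch '[{"gripper":10,"dx":0,"dy":0,"dz":-50,"turn":0}]'>/dev/null
python3 -m inch '[{"gripper":10,"dx":1,"dy":-1,"dz":-50,"turn":0}]'>/dev/null
python3 -m inch '[{"gripper":10,"dx":2,"dy":-2,"dz":-50,"turn":0}]'>/dev/null; python3 lg.py
python3 -m inch '[{"gripper":10,"dx":3,"dy":-3,"dz":-50,"turn":0}]'>/dev/null
python3 -m inch '[{"gripper":10,"dx":4,"dy":-4,"dz":-50,"turn":0}]'>/dev/null
python3 -m inch '[{"gripper":10,"dx":5,"dy":-4,"dz":-50,"turn":0}]'>/dev/null
python3 -m inch '[{"gripper":10,"dx":6,"dy":-5,"dz":-49,"turn":0}]'>/dev/null
python3 -m inch '[{"gripper":10,"dx":7,"dy":-6,"dz":-49,"turn":0}]'>/dev/null; python3 lg.py
python3 -m inch '[{"gripper":10,"dx":9,"dy":-7,"dz":-49,"turn":0}]'>/dev/null
python3 -m inch '[{"gripper":10,"dx":10,"dy":-8,"dz":-48,"turn":0}]'>/dev/null; python3 lg.py
python3 unt2.py 22 0 40
```

```text
33.25 [ 95.83  50.58  40.26  -8.   151.5  120.85] [-0.146   0.5473  0.3799] tilt 62.63
33.75 [ 95.34  55.82  25.96 -10.23 151.5  117.96] [-0.1423  0.6216  0.3576] tilt 53.82
33.95 [ 95.23  57.69  20.42 -11.08 151.51 116.81] [-0.1411  0.6479  0.3519] tilt 50.27
[ 11. -10. -48.] 48.6 [ 95.  59.  18. -11. 152. 116.] [-142.  660.  350.]
[ 13. -11. -47.] 46.9 [ 95.  59.  15. -12. 152. 116.] [-142.  671.  348.]
[ 13. -12. -47.] 45.2 [ 95.  60.  13. -12. 152. 116.] [-143.  682.  347.]
[ 14. -13. -46.] 44.2 [ 95.  60.  12. -11. 151. 116.] [-144.  683.  350.]
[ 15. -13. -46.] 43.1 [ 95.  59.  12. -11. 151. 116.] [-146.  685.  354.]
[ 16. -14. -45.] 42.0 [ 95.  59.  12. -11. 150. 117.] [-147.  687.  357.]
[ 16. -15. -45.] 40.9 [ 95.  58.  12. -10. 149. 117.] [-148.  689.  360.]
[ 17. -15. -45.] 39.8 [ 95.  58.  12. -10. 149. 117.] [-149.  691.  362.]
[ 18. -16. -44.] 38.6 [ 96.  58.  12.  -9. 148. 118.] [-150.  693.  365.]
[ 18. -16. -44.] 37.5 [ 96.  57.  12.  -9. 147. 118.] [-152.  696.  367.]
[ 19. -17. -43.] 36.3 [ 96.  57.  12.  -9. 146. 118.] [-153.  699.  369.]
[ 20. -18. -43.] 35.1 [ 9
[... 1044 characters left out ...]
 12.  -3. 130. 123.] [-183.  772.  379.]
[ 29. -27. -30.] 13.8 [ 96.  53.  12.  -3. 128. 123.] [-186.  779.  380.]
[ 29. -28. -29.] 12.1 [ 96.  52.  12.  -2. 127. 123.] [-189.  787.  380.]
[ 30. -29. -28.] 10.5 [ 96.  52.  12.  -2. 125. 124.] [-193.  794.  380.]
[ 30. -29. -27.] 8.8 [ 97.  52.  12.  -2. 124. 124.] [-196.  802.  380.]
[ 31. -30. -26.] 7.1 [ 97.  52.  12.  -1. 122. 124.] [-200.  810.  381.]
[ 31. -31. -24.] 5.4 [ 97.  52.  12.  -1. 121. 125.] [-204.  818.  381.]
[ 31. -32. -23.] 3.7 [ 97.  52.  12.  -1. 119. 125.] [-209.  826.  382.]
[ 31. -33. -22.] 2.0 [ 97.  52.  12.  -1. 118. 125.] [-215.  834.  382.]
[ 28. -36. -20.] 0.4 [ 98.  52.  12.  -0. 116. 126.] [-223.  841.  383.]
```

```bash
python3 -m inch '[{"gripper":10,"dx":12,"dy":-10,"dz":-48,"turn":0}]'>/dev/null
python3 -m inch '[{"gripper":10,"dx":13,"dy":-11,"dz":-47,"turn":0}]'>/dev/null
python3 -m inch '[{"gripper":10,"dx":13,"dy":-12,"dz":-47,"turn":0}]'>/dev/null
python3 -m inch '[{"gripper":10,"dx":15,"dy":-13,"dz":-46,"turn":0}]'>/dev/null
python3 -m inch '[{"gripper":10,"dx":16,"dy":-14,"dz":-45,"turn":0}]'>/dev/null; python3 lg.py
python3 -m inch '[{"gripper":10,"dx":17,"dy":-15,"dz":-45,"turn":0}]'>/dev/null
python3 -m inch '[{"gripper":10,"dx":18,"dy":-16,"dz":-44,"turn":0}]'>/dev/null
python3 -m inch '[{"gripper":10,"dx":18,"dy":-17,"dz":-43,"turn":0}]'>/dev/null
python3 -m inch '[{"gripper":10,"dx":19,"dy":-17,"dz":-43,"turn":0}]'>/dev/null
python3 -m inch '[{"gripper":10,"dx":20,"dy":-18,"dz":-42,"turn":0}]'>/dev/null
python3 -m inch '[{"gripper":10,"dx":21,"dy":-19,"dz":-41,"turn":0}]'>/dev/null; python3 lg.py
python3 -m inch '[{"gripper":10,"dx":22,"dy":-20,"dz":-40,"turn":0}]'>/dev/null
python3 -m inch '[{"gripper":10,"dx":23,"dy":-21,"dz":-39,"turn":0}]'>/dev/null
python3 -m inch '[{"gripper":10,"dx":24,"dy":-22,"dz":-38,"turn":0}]'>/dev/null
python3 -m inch '[{"gripper":10,"dx":25,"dy":-23,"dz":-36,"turn":0}]'>/dev/null; python3 lg.py
python3 unt2.py 20 0 30
```

```text
34.45 [ 95.36  59.32  12.52 -11.07 151.59 116.34] [-0.1458  0.6807  0.3569] tilt 44.13
35.05 [ 95.45  57.7   12.55  -8.18 151.6  118.84] [-0.1543  0.6774  0.3752] tilt 42.24
35.45 [ 95.37  58.05  12.55  -5.96 151.61 120.75] [-0.1593  0.6779  0.3703] tilt 42.41
[ 18. -15. -44.] 41.3 [ 95.  58.  12.  -6. 151. 121.] [-158.  681.  371.]
[ 19. -15. -44.] 40.2 [ 95.  57.  12.  -5. 150. 121.] [-156.  685.  372.]
[ 19. -16. -43.] 39.1 [ 95.  57.  12.  -5. 149. 121.] [-155.  688.  372.]
[ 20. -16. -43.] 38.0 [ 95.  57.  12.  -5. 148. 121.] [-153.  692.  372.]
[ 21. -17. -42.] 36.8 [ 95.  57.  12.  -5. 147. 121.] [-152.  696.  372.]
[ 21. -17. -42.] 35.6 [ 94.  56.  12.  -4. 147. 121.] [-151.  700.  372.]
[ 22. -18. -41.] 34.4 [ 94.  56.  12.  -4. 146. 121.] [-149.  705.  372.]
[ 23. -18. -41.] 33.1 [ 94.  56.  12.  -4. 145. 121.] [-148.  709.  372.]
[ 24. -18. -40.] 31.9 [ 94.  56.  12.  -4. 144. 121.] [-147.  714.  371.]
[ 24. -19. -39.] 30.6 [ 94.  56.  12.  -4. 142. 121.] [-146.  720.  371.]
[ 25. -19. -39.] 29.2 [ 94.  55.  12.  -3. 141. 121.] [-144.  725.  371.]
[ 26. -20. -38.] 27.9 [ 9
[... 597 characters left out ...]
4.  12.  -1. 130. 121.] [-132.  787.  365.]
[ 33. -23. -29.] 14.4 [ 92.  54.  12.  -1. 128. 121.] [-130.  795.  364.]
[ 34. -23. -28.] 12.8 [ 91.  54.  12.  -1. 127. 121.] [-128.  804.  364.]
[ 35. -23. -27.] 11.1 [ 91.  54.  12.  -0. 125. 121.] [-125.  812.  363.]
[ 36. -23. -26.] 9.5 [ 91.  53.  12.  -0. 124. 121.] [-122.  822.  363.]
[ 37. -23. -25.] 7.8 [ 91.  53.  12.  -0. 122. 121.] [-119.  831.  362.]
[ 38. -23. -23.] 6.1 [ 90.  53.  12.   0. 120. 120.] [-115.  841.  362.]
[ 39. -22. -22.] 4.4 [ 90.  53.  12.   0. 119. 120.] [-109.  851.  362.]
[ 41. -20. -21.] 2.8 [ 89.  53.  12.   1. 117. 120.] [-101.  861.  362.]
[ 44. -15. -19.] 1.3 [ 88.  53.  12.   1. 115. 119.] [-88. 872. 363.]
```

The arm is caught in a corner, with joint 3 and joint 5 both at their limits. I'll drop about 9 cm so joint 5 comes free, then push horizontally outward.

```bash
python3 plan.py -.159,.678,.28,0
python3 - <<'E'
import numpy as np,unt2
from unt2 import *
import plan
s=read_state();R=Ro.from_matrix(s["tcp_rot"]);p=np.array(s["position"])
q=plan.ik(q0,p+[0,0,-.09],R); unt2.q0=q; print(q)
for el in(-20,0,20):
    o=rollout(el,0,40); print(el,len(o),[round(r[1]) for r in o[4::5]],o[-1][2],o[-1][3]*1000,"zmin",min(r[3][2] for r in o),o[0][0],o[5][0],o[10][0])
E
```

```text
d [ 47.4 -38.2  66.6] turn 0.0 rows 1.8 | q [ 95.4  58.8  23.6  -4.4 139.9 122.6] err [-0. -0. -0.] heading x 51.8
[ 95.4  58.8  23.6  -4.4 139.9 122.6]
-20 27 [37, 30, 22, 13, 4] [ 90.2  87.1  12.5   0.6  80.9 120.2] [-118.   951.3 -195.7] zmin -0.19571936725190275 [ 35.9 -29.2 -19.1] [ 37.3 -29.8 -14.8] [ 38.8 -30.3  -8.7]
0 27 [37, 29, 21, 13, 4] [ 89.2  70.9  12.5   0.7  96.7 119.4] [-101.4  959.1   77.2] zmin 0.0772281379993941 [ 28.6 -23.3 -33.7] [ 31.3 -25.  -29.9] [ 34.4 -26.7 -24.5]
20 29 [37, 30, 23, 15, 7] [ 87.3  54.4  12.5   0.9 113.  117.9] [-74.4 888.3 343.5] zmin 0.29184488551180776 [ 18.  -14.6 -44.3] [ 21.4 -17.  -41.9] [ 25.3 -19.6 -38.4]
```

```bash
python3 -m inch '[{"gripper":10,"dx":47,"dy":-38,"dz":67,"turn":0},{"gripper":10,"dx":47,"dy":-38,"dz":67,"turn":0}]' | tail -2
python3 -m inch '[{"gripper":10,"dx":21,"dy":-17,"dz":-42,"turn":0}]'>/dev/null
python3 -m inch '[{"gripper":10,"dx":21,"dy":-17,"dz":-42,"turn":0}]'>/dev/null
python3 -m inch '[{"gripper":10,"dx":22,"dy":-17,"dz":-41,"turn":0}]'>/dev/null; python3 lg.py
python3 -m inch '[{"gripper":10,"dx":22,"dy":-18,"dz":-41,"turn":0}]'>/dev/null
python3 -m inch '[{"gripper":10,"dx":22,"dy":-18,"dz":-41,"turn":0}]'>/dev/null
python3 -m inch '[{"gripper":10,"dx":23,"dy":-18,"dz":-40,"turn":0}]'>/dev/null; python3 lg.py
python3 unt2.py 14 0 24 | awk 'NR%2==1'
```

```text
force: [0.4, 0.6, -1.3]
opening: 0.277
35.95 [ 95.05  62.5   12.49  -4.55 144.2  121.93] [-0.1596  0.7147  0.2882] tilt 39.35
36.25 [ 94.61  61.21  12.49  -3.91 141.39 122.03] [-0.1563  0.728   0.295 ] tilt 35.22
[ 26. -20. -38.] 33.9 [ 94.  61.  12.  -4. 140. 122.] [-155.  734.  294.]
[ 27. -21. -36.] 31.1 [ 94.  61.  12.  -3. 138. 122.] [-153.  746.  291.]
[ 29. -22. -34.] 28.1 [ 94.  60.  12.  -3. 135. 122.] [-151.  759.  288.]
[ 30. -23. -33.] 25.1 [ 94.  60.  12.  -2. 133. 122.] [-149.  773.  285.]
[ 32. -24. -30.] 22.0 [ 93.  60.  12.  -2. 130. 122.] [-147.  789.  282.]
[ 33. -25. -28.] 18.8 [ 93.  60.  12.  -1. 127. 122.] [-145.  805.  279.]
[ 35. -25. -26.] 15.5 [ 92.  59.  12.  -1. 124. 122.] [-142.  823.  277.]
[ 36. -25. -23.] 12.1 [ 92.  59.  12.  -1. 120. 122.] [-139.  841.  274.]
[ 38. -25. -21.] 8.6 [ 92.  59.  12.  -0. 117. 122.] [-134.  861.  271.]
[ 40. -24. -18.] 5.1 [ 91.  59.  12.   0. 113. 121.] [-126.  882.  269.]
[ 44. -19. -15.] 1.7 [ 90.  59.  12.   1. 110. 120.] [-110.  904.  268.]
```

```bash
python3 -m inch '[{"gripper":10,"dx":26,"dy":-20,"dz":-38,"turn":0}]'>/dev/null
python3 -m inch '[{"gripper":10,"dx":27,"dy":-21,"dz":-37,"turn":0}]'>/dev/null
python3 -m inch '[{"gripper":10,"dx":27,"dy":-21,"dz":-36,"turn":0}]'>/dev/null
python3 -m inch '[{"gripper":10,"dx":28,"dy":-22,"dz":-35,"turn":0}]'>/dev/null
python3 -m inch '[{"gripper":10,"dx":29,"dy":-22,"dz":-34,"turn":0}]'>/dev/null
python3 -m inch '[{"gripper":10,"dx":30,"dy":-23,"dz":-33,"turn":0}]'>/dev/null; python3 lg.py
python3 -m inch '[{"gripper":10,"dx":31,"dy":-24,"dz":-31,"turn":0}]'>/dev/null
python3 -m inch '[{"gripper":10,"dx":32,"dy":-24,"dz":-30,"turn":0}]'>/dev/null
python3 -m inch '[{"gripper":10,"dx":33,"dy":-25,"dz":-28,"turn":0}]'>/dev/null
python3 -m inch '[{"gripper":10,"dx":34,"dy":-25,"dz":-27,"turn":0}]'>/dev/null
python3 -m inch '[{"gripper":10,"dx":35,"dy":-25,"dz":-26,"turn":0}]'>/dev/null
python3 -m inch '[{"gripper":10,"dx":36,"dy":-26,"dz":-24,"turn":0}]'>/dev/null; python3 lg.py
python3 unt2.py 14 0 14
```

```text
36.85 [ 93.63  61.01  12.49  -2.63 133.74 122.12] [-0.1492  0.7671  0.2751] tilt 27.33
37.45 [ 92.59  61.43  12.49  -1.39 124.09 121.96] [-0.1417  0.8193  0.2483] tilt 18.06
[ 34. -25. -27.] 16.4 [ 92.  61.  12.  -1. 123. 122.] [-140.  828.  248.]
[ 35. -25. -25.] 14.7 [ 92.  61.  12.  -1. 121. 122.] [-139.  837.  248.]
[ 36. -25. -24.] 13.0 [ 92.  61.  12.  -1. 119. 122.] [-138.  846.  248.]
[ 37. -26. -23.] 11.2 [ 92.  61.  12.  -1. 118. 122.] [-136.  855.  248.]
[ 37. -26. -21.] 9.5 [ 92.  61.  12.  -0. 116. 122.] [-134.  865.  248.]
[ 38. -25. -20.] 7.7 [ 91.  61.  12.  -0. 115. 121.] [-131.  875.  247.]
[ 39. -25. -18.] 5.9 [ 91.  61.  12.   0. 113. 121.] [-128.  885.  247.]
[ 40. -24. -17.] 4.2 [ 91.  61.  12.   0. 111. 121.] [-123.  895.  247.]
[ 42. -22. -16.] 2.4 [ 90.  61.  12.   0. 109. 120.] [-116.  906.  247.]
[ 45. -17. -14.] 0.9 [ 89.  60.  12.   1. 108. 120.] [-104.  917.  248.]
```

```bash
python3 -m inch '[{"gripper":10,"dx":34,"dy":-25,"dz":-27,"turn":0}]'>/dev/null
python3 -m inch '[{"gripper":10,"dx":35,"dy":-25,"dz":-25,"turn":0}]'>/dev/null
python3 -m inch '[{"gripper":10,"dx":36,"dy":-25,"dz":-24,"turn":0}]'>/dev/null
python3 -m inch '[{"gripper":10,"dx":37,"dy":-26,"dz":-23,"turn":0}]'>/dev/null
python3 -m inch '[{"gripper":10,"dx":37,"dy":-26,"dz":-21,"turn":0}]'>/dev/null
python3 -m inch '[{"gripper":10,"dx":38,"dy":-25,"dz":-20,"turn":0}]'>/dev/null
python3 -m inch '[{"gripper":10,"dx":39,"dy":-25,"dz":-18,"turn":0}]'>/dev/null; python3 lg.py
python3 unt2.py 14 0 14; python3 st.py
```

```text
38.15 [ 91.09  60.91  12.49   0.   112.84 121.15] [-0.1279  0.8845  0.2427] tilt 6.24
[ 40. -24. -17.] 4.5 [ 91.  61.  12.   0. 111. 121.] [-124.  895.  243.]
[ 42. -23. -16.] 2.7 [ 90.  61.  12.   0. 109. 120.] [-118.  906.  243.]
[ 44. -18. -14.] 1.1 [ 90.  61.  12.   1. 108. 120.] [-107.  917.  243.]
38.15 [ 91.091   60.9133  12.4888   0.0042 112.8425 121.1478] [-0.1279  0.8845  0.2427] 
 [[ 0.5009  0.8655  0.002 ]
 [ 0.8605 -0.4978 -0.1088]
 [-0.0931  0.0562 -0.9941]] [0.2313 0.0561 0.0982] 0.27809291699096234
```

```bash
python3 -m inch '[{"gripper":10,"dx":40,"dy":-24,"dz":-17,"turn":0}]'>/dev/null
python3 -m inch '[{"gripper":10,"dx":41,"dy":-24,"dz":-15,"turn":0}]'>/dev/null
python3 -m inch '[{"gripper":10,"dx":41,"dy":-24,"dz":-13,"turn":0}]'>/dev/null; python3 lg.py
python3 -m inch '[{"gripper":10,"dx":26,"dy":-15,"dz":-8,"turn":0}]'>/dev/null; python3 st.py
python3 plan.py .3,.6,.25,30 .5128,.2763,.13,10
```

```text
38.45 [ 90.    61.01  12.49   0.59 107.54 120.28] [-0.1142  0.9165  0.2394] tilt 1.18
38.55 [ 89.7544  61.036   12.4879   0.7181 106.4579 120.0988] [-0.1109  0.923   0.2389] 
 [[ 0.5021  0.8647 -0.012 ]
 [ 0.8648 -0.5021  0.0003]
 [-0.0057 -0.0106 -0.9999]] [-0.1821 -1.0208  0.4776] 0.27583895021040555
d [-73.1 517.4 -16.2] turn 0.524 rows 10.5 | q [ 53.6  31.7  71.8   0.6  76.9 113.6] err [-0. -0. -0.] heading x 29.9
d [ 24.6 387.4 117.3] turn 0.175 rows 8.1 | q [17.2 32.8 91.9  0.3 55.9 87.2] err [-0. -0. -0.] heading x 19.9
```

```bash
python3 -m inch '[{"gripper":10,"dx":-73,"dy":517,"dz":-16,"turn":0.5},{"gripper":10,"dx":-73,"dy":517,"dz":-16,"turn":0.5},{"gripper":10,"dx":-73,"dy":517,"dz":-16,"turn":0.5},{"gripper":10,"dx":-73,"dy":517,"dz":-16,"turn":0.5},{"gripper":10,"dx":-73,"dy":517,"dz":-16,"turn":0.5},{"gripper":10,"dx":-73,"dy":517,"dz":-16,"turn":0.5},{"gripper":10,"dx":-73,"dy":517,"dz":-16,"turn":0.5},{"gripper":10,"dx":-73,"dy":517,"dz":-16,"turn":0.5},{"gripper":10,"dx":-73,"dy":517,"dz":-16,"turn":0.5},{"gripper":10,"dx":-73,"dy":517,"dz":-16,"turn":0.5},{"gripper":10,"dx":-73,"dy":517,"dz":-16,"turn":0.5}]' | tail -2
python3 st.py; python3 plan.py .5128,.2793,.15,19.9
python3 - <<'E'
from loc import *
W=np.array([back("scene",*p,.0605) for p in [(390,202.2),(401.3,200.9),(409.1,215.2),(397,217)]]);print(W.round(4),W.mean(0))
import cv2
im=cv2.imread("pics/scene0.png"); 
cv2.imwrite("pics/rd.png",cv2.resize(im[185:235,375:435],(720,600),interpolation=3))
g=im.astype(int); m=((g[:,:,0]-g[:,:,2]>-5)&(g[:,:,1]-g[:,:,2]>12)).astype(np.uint8)
for n,f in(("scene",im),("top",cv2.imread("pics/top0.png"))):
    g=f.astype(int); m=((g[:,:,1]-g[:,:,2]>9)&(g[:,:,1]>90)).astype(np.uint8)
    k,l,s,c=cv2.connectedComponentsWithStats(m)
    for i in range(1,k):
        if s[i,4]>60: print(n,s[i],c[i].round(2),back(n,*c[i],.0605).round(4), cv2.minAreaRect(np.argwhere(l==i)[:,::-1].astype(np.float32)))
E
```

```text
force: [-0.4, -0.0, -1.2]
opening: 0.276
39.65 [ 53.3635  31.5675  71.6223   0.3905  76.9777 112.2389] [0.3044 0.5989 0.253 ] 
 [[ 0.8568  0.5156 -0.0071]
 [ 0.5156 -0.8568  0.0016]
 [-0.0052 -0.005  -1.    ]] [-0.398  -0.0442 -1.1582] 0.2761030235078847
d [ 14.3 381.8 101. ] turn 0.347 rows 7.9 | q [17.5 31.2 91.   0.2 58.1 96.2] err [-0. -0. -0.] heading x 11.1
[[0.4858 0.2543 0.0605]
 [0.478  0.294  0.0605]
 [0.5552 0.309  0.0605]
 [0.565  0.268  0.0605]] [0.52102146 0.28132807 0.0605    ]
scene [381 158  13  17 148] [387.44 166.14] [0.2575 0.2707 0.0605] ((387.3653869628906, 166.32691955566406), (16.86598777770996, 10.394155502319336), 78.69007110595703)
scene [391 201  15  15 115] [398.14 207.81] [0.5165 0.2781 0.0605] ((398.10003662109375, 207.70001220703125), (16.54690170288086, 7.602630138397217), 63.43495178222656)
scene [524 248  41  28 741] [543.87 261.32] [0.7591 0.6647 0.0605] ((543.5000610351562, 261.5000305175781), (41.59086227416992, 23.702320098876953), 26.56505012512207)
top [488  83  39  17 399] [509.61  91.24] [ 0.8625 -0.6163  0.0605] ((507.0155334472656, 90.7362060546875), (38.87397766113281, 15.209003448486328), 3.3664608001708984)
top [ 98  90  32  31 710] [113.73 104.81] [0.8408 0.6524 0.0605] ((113.75001525878906, 104.75000762939453), (28.991378784179688, 31.11269760131836), 45.0)
top [222 192  14  26 235] [228.13 204.43] [0.5127 0.2781 0.0605] ((228.12925720214844, 204.4365997314453), (24.933963775634766, 9.428810119628906), 77.90524291992188)
top [223 259  15  39 524] [229.65 277.81] [0.2882 0.2701 0.0605] ((230.0, 278.0), (38.0, 14.0), 90.0)
```

```bash
python3 -m inch '[{"gripper":10,"dx":15,"dy":381,"dz":101,"turn":0.342},{"gripper":10,"dx":15,"dy":381,"dz":101,"turn":0.342},{"gripper":10,"dx":15,"dy":381,"dz":101,"turn":0.342},{"gripper":10,"dx":15,"dy":381,"dz":101,"turn":0.342},{"gripper":10,"dx":15,"dy":381,"dz":101,"turn":0.342},{"gripper":10,"dx":15,"dy":381,"dz":101,"turn":0.342},{"gripper":10,"dx":15,"dy":381,"dz":101,"turn":0.342},{"gripper":10,"dx":15,"dy":381,"dz":101,"turn":0.342},{"gripper":10,"dx":15,"dy":381,"dz":101,"turn":0.342},{"gripper":10,"dx":15,"dy":381,"dz":101,"turn":0.342}]' | tail -2
python3 st.py; python3 plan.py .514,.280,.085,0
python3 - <<'E'
from rig import *
import cv2
a=capture("scene")
cv2.imwrite("pics/over.png",cv2.resize(a[155:245,360:470],(733,600),interpolation=3)[:,:,::-1])
E
```

```text
force: [-0.6, 0.1, -0.8]
opening: 0.277
40.65 [17.7778 31.3023 91.0615  0.1365 58.1095 96.2182] [0.5112 0.2812 0.1488] 
 [[ 0.9799  0.1991 -0.0085]
 [ 0.1991 -0.98   -0.0006]
 [-0.0084 -0.0011 -1.    ]] [-0.5669  0.1161 -0.753 ] 0.2773005400480455
d [ 3.1  1.8 63.8] turn 0.0 rows 1.3 | q [17.6 36.6 93.4  0.1 50.4 96. ] err [-0. -0. -0.] heading x 11.5
```

View pics/over.png

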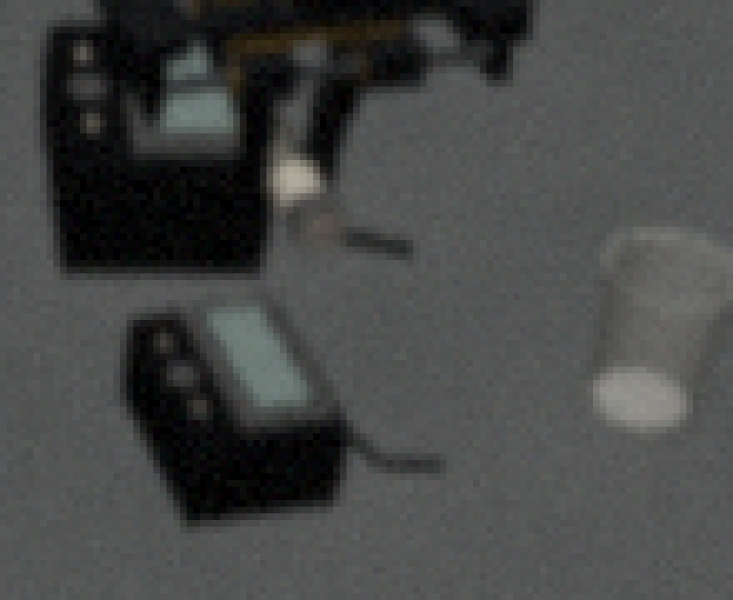

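The tube is above the small reader's window: white body near (297,180), cap end near (325,235), and the window centre below at (262,355). I'll compare the projected and seen cap end to check the tube's height.

Run:
```python
from loc import *
import cv2
s=read_state();p=np.array(s["position"]);R=np.array(s["tcp_rot"])
c=get_calibration("scene");K=c["camera_matrix"];T=c["world_to_cam"]
def pr(x):
    x=K@(T[:3,:3]@np.array(x)+T[:3,3]); return ((x[:2]/x[2]-[360,155])*6.66).round(0)
for off in(.008,.0225):
    for t in(0,.0305,.0465): print(off,t,pr(p+R[:,0]*t-R[:,2]*off), "half width",pr(p+R[:,0]*t-R[:,2]*off+R[:,1]*.0125), pr(p+R[:,0]*t-R[:,2]*off-R[:,1]*.0125))
print(recognise("scene","sample"))
```

```text
0.008 0 [282. 189.] half width [258. 192.] [307. 186.]
0.008 0.0305 [304. 226.] half width [279. 229.] [329. 223.]
0.008 0.0465 [316. 245.] half width [290. 248.] [341. 242.]
0.0225 0 [286. 165.] half width [261. 168.] [311. 162.]
0.0225 0.0305 [308. 201.] half width [283. 204.] [333. 198.]
0.0225 0.0465 [319. 221.] half width [294. 224.] [345. 218.]
[{'extent': [404.9, 182.8, 15.0, 22.0], 'score': 0.58}]
```

The seen cap boundary (308,200) matches a grip 22.5 mm behind the TCP, so the final TCP height is 0.0655. Descending gently.

```bash
python3 -m inch '[{"gripper":10,"dx":3,"dy":3,"dz":30,"turn":0},{"gripper":10,"dx":3,"dy":3,"dz":50,"turn":0},{"gripper":10,"dx":3,"dy":3,"dz":62,"turn":0},{"gripper":10,"dx":3,"dy":3,"dz":70,"turn":0},{"gripper":10,"dx":3,"dy":3,"dz":76,"turn":0},{"gripper":10,"dx":3,"dy":3,"dz":80,"turn":0},{"gripper":10,"dx":3,"dy":3,"dz":82,"turn":0},{"gripper":10,"dx":3,"dy":3,"dz":82,"turn":0},{"gripper":10,"dx":3,"dy":3,"dz":82,"turn":0}]'
python3 st.py
python3 - <<'E'
from loc import *
import cv2
a=capture("scene");b=capture("top")
cv2.imwrite("pics/fin.png",cv2.hconcat([cv2.resize(a[175:235,365:435],(490,420),interpolation=3),cv2.resize(b[180:240,205:255],(305,420),interpolation=3)])[:,:,::-1])
s=read_state();p=np.array(s["position"]);R=np.array(s["tcp_rot"])
for n,o,k in(("scene",[365,175],7),("top",[205,180],6.1)):
    c=get_calibration(n);K=c["camera_matrix"];T=c["world_to_cam"]
    def pr(x):
        x=K@(T[:3,:3]@np.array(x)+T[:3,3]); return ((x[:2]/x[2]-o)*k).round(0)
    for t in(-.0465,0,.0305,.0465): print(n,t,pr(p+R[:,0]*t-R[:,2]*.0225))
    print("win end",pr([.514+.04*.98,.279+.04*.199,.0605]),pr([.514-.04*.98,.279-.04*.199,.0605]))
E
```

```text
time_s: 41.65
position: [0.5112, 0.2789, 0.0663]
tcp_rot: [[0.979, 0.202, -0.011], [0.202, -0.979, -0.002], [-0.011, -0.0, -1.0]]
force: [-0.2, 0.4, -0.9]
opening: 0.278
41.65 [17.5822 38.1486 94.3132  0.1074 48.1811 95.861 ] [0.5112 0.2789 0.0663] 
 [[ 0.9793  0.2019 -0.0111]
 [ 0.2019 -0.9794 -0.0021]
 [-0.0113 -0.0002 -0.9999]] [-0.1799  0.4116 -0.9226] 0.278092290505806
scene -0.0465 [207. 119.]
scene 0 [239. 177.]
scene 0.0305 [260. 216.]
scene 0.0465 [272. 238.]
win end [261. 278.] [207. 177.]
top -0.0465 [144. 236.]
top 0 [126. 146.]
top 0.0305 [115.  86.]
top 0.0465 [109.  56.]
win end [125.  71.] [154. 223.]
```

View pics/fin.png

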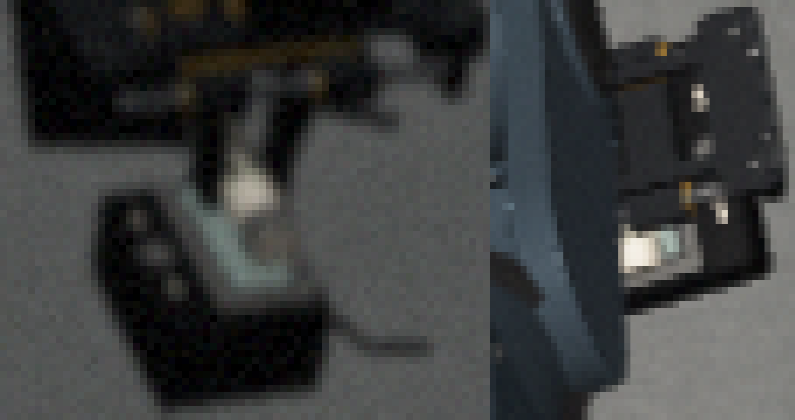

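The scene view shows the cap boundary at (258,213), against a predicted (260,216). The top view shows the near tube end and window end where expected, with air between them. A last 3 mm shift along the axis and a short hold, then I hand in.

```bash
python3 -m inch '[{"gripper":10,"dx":1,"dy":0,"dz":0,"turn":0},{"gripper":10,"dx":2,"dy":0,"dz":0,"turn":0},{"gripper":10,"dx":3,"dy":0,"dz":0,"turn":0},{"gripper":10,"dx":3,"dy":0,"dz":0,"turn":0},{"gripper":10,"dx":3,"dy":0,"dz":0,"turn":0},{"gripper":10,"dx":3,"dy":0,"dz":0,"turn":0},{"gripper":10,"dx":3,"dy":0,"dz":0,"turn":0},{"gripper":10,"dx":3,"dy":0,"dz":0,"turn":0}]'; python3 st.py
```

```text
time_s: 42.55
position: [0.5137, 0.2794, 0.0658]
tcp_rot: [[0.979, 0.202, -0.012], [0.202, -0.979, -0.002], [-0.012, -0.0, -1.0]]
force: [0.3, -0.1, 0.1]
opening: 0.276
42.55 [17.5586 38.3476 93.9111  0.1062 48.4414 95.83  ] [0.5137 0.2794 0.0658] 
 [[ 0.9793  0.2021 -0.0121]
 [ 0.202  -0.9794 -0.0024]
 [-0.0123 -0.0001 -0.9999]] [ 0.3186 -0.0966  0.0736] 0.27580809512166937
```

```bash
python3 -c "from rig import *; print(hand_in())"
```

```text
the job is handed in; nothing more can be done
None
```

I mixed the thick tube and handed in at 42.6 s with it held still over the small reader's window.

**How it was tilted:** the moves only turn about the tool's own axis. I tilted the tool by pushing against the arm's reach limit on one side of the base, and undid the tilt on the other side.

**Mixing:** the cap was 70° below level and held about 0.6 s. It then turned over to 70° above level and was held about 0.4 s.

**Last checks:**

| Check | Reading |
|---|---|
| Tube middle | (0.514, 0.279) m, set from the tool position |
| Window centre, top camera | (0.513, 0.278) m |
| Window centre, scene camera | (0.517, 0.278) m |
| Direction | tube 11.7°, window about 11.4° |
| Level | cap end 0.7° low |
| Air to the glass | about 15 mm |
| Tool force | about 0 |
| Grip opening | steady at 0.276 |

**What failed or disagreed:**
- **First grasp:** the first close passed over the top of the tube, because the fingertips sat about 2 cm higher than the stated tool frame implied. The next two grips were regripped lower before lifting, and the tube and the thin tubes looked undisturbed.
- **Grip offset:** the tube sits about 22 mm behind the tool point, not the stated 8 mm. I set the final height from this, and the scene image agreed.
- **Wrist force:** one reading reached about 32 N when the arm stopped at the reach limit with nothing touching it.
- **Joint 3:** one reading was 12.46° against a limit of 12.49°, and a few others about 0.002° under. I could not tell whether that was sensor noise.
- **Window position:** the two cameras differ by about 4 mm along the window, so I aimed between them.

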